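# Set spacer gauges in caster forks and lock the axle clamp

### The arm

A 6-joint arm with a two-finger parallel gripper is mounted at the origin on the work surface. World frame = base frame: x ahead of the robot, y to its left, z up, the work surface at z = 0. Lengths are in mm, angles in rad, forces in N, time in s.
With the tool pointing down it reaches from about 425 to 950 mm from the base axis. Payload 14.7 kg.
Tool frame: the origin (TCP) lies on the mounting face of the last link; the fingertips stand 173 mm ahead of it and the grasp point (between the pads) lies 155 mm ahead of it; z points along the fingers, y is the line along which they close (so a half turn about z gives the same grasp; the last joint's range is limited). The gripper opens to 85 mm and grips with 20 to 120 N. Pads are 22 mm wide; open, the fingers measure 114 mm over their backs; the gripper's body (76 mm by 85 mm) begins 54 mm behind the grasp point. The pads swing forward as they close: fully open they stand 13 mm farther back than shut.
Start: joints at [1.224, 0.48, 1.596, -0, 1.065, -0.047], TCP at [191.94, 621.01, 404.697] pointing down, gripper open.
Joint ranges: [-2.75, 2.75], [-0.82, 2.05], [0.23, 2.67], [-1.56, 4.7], [0.09, 2.69], [-2.92, 2.92]. Speed limits (rad/s): [1.89, 1.89, 2.39, 3.01, 3.01, 3.01].

### API

Orientations are given as a unit quaternion [w, x, y, z].
In Python, from station import telemetry, eyes, order gives the robot as it stands.
- The arm moves only by the tool move_arm, never from a script. Its argument "deltas" is a list of rows, each an object with "dp": the shift along the tool's x, y, z in units of 2.5 cm (1.0 is 2.5 cm), a list of three; "rot": the turn, a rotation vector about the tool's x, y, z in units of 4 degrees (1.0 is 4 degrees), a list of three; "jaw": the closure, from -1 (fully open) to 1 (shut). A call has exactly 10 rows; each row shifts and turns the commanded pose from where the row before left it, along the tool's axes as they then stand; what a row does not reach is not made up. A row lasts 1/12 s, in which the tool goes at most 41.7 mm and 7.16 degrees, less where a joint would pass 70% of its speed; a pose out of reach is approached as far as the arm can. A call with a number of a shift or a turn outside -1 to 1 is refused whole. A call with a gripper value outside its range is refused whole. The fingers move at their own pace and stop on an object; "newtons" is the grip in N (left out, the last holds). Time passes only in rows, so rows that do not move let the fingers close, or fill a call up. It gives the time, the measured TCP pose, the force, the opening and the grip force at its end, in the units of the state.
- telemetry.get_state(): the state, without advancing time (a new reading comes with each control period).
- eyes.capture(name): name is "side" or "top"; returns a dict with "image" (400x640x3 uint8, red, green, blue), "range_z" (400x640 float32, mm along the optical axis (not along the pixel's ray), 0 where there is no reading), "camera_matrix" (3x3 intrinsics, pixels), "D" ([k1, k2, p1, p2, k3] as OpenCV has them; the pictures are not rectified), "extrinsics" (4x4, takes a point from camera to world coordinates). Camera axes: x right, y up, looking along -z (the intrinsics and any distortion apply to the point x, -y, -z); pixel columns grow to the right and rows downward; lengths in mm; the calibration is good to about 2 mm. A picture is of the moment at which its call begins.
- order.close_job(): hands the job in; it is judged then, once.
Trained networks look in the newest picture that a camera, given by its name, has taken for a name from the list of things; names that differ only in an ending like _2 or _b are one class to them, and where a whole thing is asked for, a point or a joint stands for the part that bears it (a point fixed in the world has none). Each returns a list of dicts, best first, with "p" (0 to 1); they miss things now and then, are a little off and sometimes report something else, mostly with a low value. They report only what shows in the picture. A call takes as long as a camera call.
- eyes.look_for(camera, label): "pixel" ([column, row] in pixels, amid what is visible of it).
- eyes.masks_of(camera, label): "pixels" (400x640 bool, what is visible of it) and "pixel" ([column, row] in pixels, amid what is visible of it).
The state is a dict: "time": time; "joint_pos": joint angles; "joint_velocities": joint speeds; "joint_efforts": joint torques, N m; "tcp_pos": TCP position; "tool_rot": TCP orientation; "contact_force": force on the tool from outside, world axes, zero at the start; "ft_torque": the same for the moment, N m; "opening": finger opening in mm; "grip_force": force on a finger pad.
Only numpy, scipy, OpenCV 4.12 (cv2) and the standard library are available. Lean on these libraries where they do the work, as an engineer would, in place of code of your own. Each camera call takes 0.05 s, during which the arm holds its last target. There are 200 camera calls.

### The job

The axle clamp is still locked from the last batch: draw its bolt fully back and swing its lever fully open, to its stop on the casters' side. Then slide every spacer gauge lying on the bench into the gap beside the wheel of the caster of its own colour, foot on the ledge, as deep as the black line on the blade (the line level with the front edge of the fork leg), and let go. When all are in, swing the lever back over its yellow mark and only then push the bolt fully home; a caster without a gauge stays empty, and the other things on the bench are left alone.

Things in the scene. Friction and masses are not known exactly. Their poses are not given: they have to be found in the camera images.
- gauge_red: red spacer gauge, 0.25 kg, or absent: red block handle 70 (x) x 34 (y), top z = 42, on a dark foot 75 x 46 x 5 thick. From the handle's front (x = 35) a flat blade on edge runs 100 mm along +x, 5 thick in y (3 in the last 12 mm), z = 8 to 34, black line across it 55 mm behind the tip. Stands on its foot; balances within 20 mm of its origin, the centre of the foot's underside.
- tip_red (a point): end of the red gauge's blade, at mid-height: x = 135, z = 21 in the gauge's frame
- caster_red: caster, red wheel 100 across x 32 wide, bolted wheel-up on a fixed base. Origin on the table under the gap; x points from the open front (robot's side) into the gap, y along the axle. Wheel: foremost x = -50, top z = 142. Axle 12 thick at x = 0, z = 92 crosses the gap; fork crown below z = 38. Aluminium ledge in front, x = -155 to -55, y = -42 to 42, top z = 45, carries the gauge's foot.
- gap_red (a point): mouth of the red caster's gap, x = -25, y = 0, z = 66 in its frame: front edge of the fork's right leg, mid-gap, at the height of the blade's middle when the foot is on the ledge. Gap 9 wide, from the leg (y = -4.5) to the wheel's side (y = 4.5), lead-ins flared; leg's rear edge x = 25. At the right depth the tip is at x = 30, the gauge's origin at x = -105.
- gauge_blue: blue spacer gauge, 0.25 kg, or absent: blue block handle 70 (x) x 34 (y), top z = 42, on a dark foot 75 x 46 x 5 thick. From the handle's front (x = 35) a flat blade on edge runs 100 mm along +x, 5 thick in y (3 in the last 12 mm), z = 8 to 34, black line across it 55 mm behind the tip. Stands on its foot; balances within 20 mm of its origin, the centre of the foot's underside.
- tip_blue (a point): end of the blue gauge's blade, at mid-height: x = 135, z = 21 in the gauge's frame
- caster_blue: caster, blue wheel 100 across x 32 wide, bolted wheel-up on a fixed base. Origin on the table under the gap; x points from the open front (robot's side) into the gap, y along the axle. Wheel: foremost x = -50, top z = 142. Axle 12 thick at x = 0, z = 92 crosses the gap; fork crown below z = 38. Aluminium ledge in front, x = -155 to -55, y = -42 to 42, top z = 45, carries the gauge's foot.
- gap_blue (a point): mouth of the blue caster's gap, x = -25, y = 0, z = 66 in its frame: front edge of the fork's right leg, mid-gap, at the height of the blade's middle when the foot is on the ledge. Gap 9 wide, from the leg (y = -4.5) to the wheel's side (y = 4.5), lead-ins flared; leg's rear edge x = 25. At the right depth the tip is at x = 30, the gauge's origin at x = -105.
- gauge_yellow: yellow spacer gauge, 0.25 kg, or absent: yellow block handle 70 (x) x 34 (y), top z = 42, on a dark foot 75 x 46 x 5 thick. From the handle's front (x = 35) a flat blade on edge runs 100 mm along +x, 5 thick in y (3 in the last 12 mm), z = 8 to 34, black line across it 55 mm behind the tip. Stands on its foot; balances within 20 mm of its origin, the centre of the foot's underside.
- tip_yellow (a point): end of the yellow gauge's blade, at mid-height: x = 135, z = 21 in the gauge's frame
- caster_yellow: caster, yellow wheel 100 across x 32 wide, bolted wheel-up on a fixed base. Origin on the table under the gap; x points from the open front (robot's side) into the gap, y along the axle. Wheel: foremost x = -50, top z = 142. Axle 12 thick at x = 0, z = 92 crosses the gap; fork crown below z = 38. Aluminium ledge in front, x = -155 to -55, y = -42 to 42, top z = 45, carries the gauge's foot.
- gap_yellow (a point): mouth of the yellow caster's gap, x = -25, y = 0, z = 66 in its frame: front edge of the fork's right leg, mid-gap, at the height of the blade's middle when the foot is on the ledge. Gap 9 wide, from the leg (y = -4.5) to the wheel's side (y = 4.5), lead-ins flared; leg's rear edge x = 25. At the right depth the tip is at x = 30, the gauge's origin at x = -105.
- clamp_unit: blue fixed plate 290 x 170 x 12 carrying lever and bolt; origin on the table, x along the bolt; the plate reaches from x = -170 to 120
- clamp_pivot (a point): upright pivot axis of the lever, at the height of its knob's middle (x = -40, y = 0, z = 85 in the plate's frame)
- lever_knob (a point): middle of the red upright knob, 22 mm across, 62 to 107 above the table, 90 mm from the pivot; the arm under it is at z = 54 to 62
- clamp_lever (a joint): lever angle, 0 to 2.3 rad, growing clockwise seen from above; at 0, fully open against its stop, the arm points along the plate's -y (casters' side), at 1.57, clamped, along its -x, straight over the yellow mark on the plate. Turns stiffly (about 0.12 N m) and stays where left
- bolt_knob (a point): middle of the black upright bolt knob, 16 mm across, 40 to 90 above the table; the bolt's guides beside it reach z = 52
- lock_bolt (a joint): bolt travel, 0 fully drawn back, 0.040 m fully home in the notch of the lever's disc; it moves along the plate's -x, with about 1.5 N of friction, and stays where left
- spare_wheel_a: loose black caster wheel lying flat, 76 mm across, 30 high; belongs to the bench, to be left alone
- spare_wheel_b: another such black wheel; belongs to the bench, to be left alone
- wrench: open-ended steel wrench, 170 mm long; belongs to the bench, to be left alone
- spray_can: can with an orange label, 60 mm across, 170 high; belongs to the bench, to be left alone
- mug: white mug, 80 mm across, 90 high; belongs to the bench, to be left alone
- tape_roll: brown roll of tape lying flat, 90 mm across, 35 high; belongs to the bench, to be left alone

How it is judged (in metres and radians):
On the way, in this order (a step that is already met when the one before it is completed fails the run):
1. the bolt is fully drawn back (value of joint lock_bolt below 0.006 m), for 0.2 s.
2. the lever is fully open (value of joint clamp_lever below 0.14 rad), for 0.2 s.
3. every gauge present is in its caster's gap up to the line (x of tip_red in the frame of caster_red between 0.023 and 0.037 m and y of tip_red in the frame of caster_red between -0.006 and 0.006 m and z of tip_red in the frame of caster_red between 0.058 and 0.075 m and angle between the x axis of gauge_red and the x axis of caster_red, either way round below 0.12 rad and angle between each of gauge_red, gauge_blue, gauge_yellow's own z axis and vertical below 0.12 rad and linear speed of each of gauge_red, gauge_blue, gauge_yellow below 0.03 m/s and x of tip_blue in the frame of caster_blue between 0.023 and 0.037 m and y of tip_blue in the frame of caster_blue between -0.006 and 0.006 m and z of tip_blue in the frame of caster_blue between 0.058 and 0.075 m and angle between the x axis of gauge_blue and the x axis of caster_blue, either way round below 0.12 rad and x of tip_yellow in the frame of caster_yellow between 0.023 and 0.037 m and y of tip_yellow in the frame of caster_yellow between -0.006 and 0.006 m and z of tip_yellow in the frame of caster_yellow between 0.058 and 0.075 m and angle between the x axis of gauge_yellow and the x axis of caster_yellow, either way round below 0.12 rad), for 0.3 s.
4. the clamp lever is over the yellow mark (value of joint clamp_lever between 1.45 and 1.69 rad), for 0.2 s.
5. the bolt is fully home (value of joint lock_bolt above 0.036 m), for 0.2 s.
At the end, for the whole second after the job is handed in: Every gauge present rests on the ledge of the caster of its colour, blade in the gap within 0.12 rad of straight, line within 7 mm of the leg's front edge; lever within 0.12 rad of the mark (1.57); bolt at least 36 of 40 mm home (all of step 3 and all of step 4 and value of joint lock_bolt above 0.036 m); the robot touches nothing.
It fails at once if the bolt is driven forward while the lever is off its mark (value of joint lock_bolt above 0.025 m and (value of joint clamp_lever below 1.4 rad or value of joint clamp_lever above 1.74 rad)).
It fails at once if a bystander on the bench is shifted by more than 50 mm (distance of any of spare_wheel_a, spare_wheel_b, wrench, spray_can, mug, tape_roll from where it was at the start of the episode above 0.05 m).
Of gauge_red, gauge_blue, gauge_yellow only 2 to 3 are there at a start; the rules pass over those that are not, and their reading is None.
At some moment in a run one of gauge_red, gauge_blue, gauge_yellow may be knocked a few centimetres aside while the robot is not near it.
Once in a run the grip may slacken for a moment while it holds something.
It also fails if it takes over 210 s, if anything falls off the work surface, if the arm or the gripper's body presses on something with over 40 N, if the wrist force passes 120 N, or if a joint passes its speed limit or range.

## Working session

There is one attempt and no reset: what is moved stays moved. The work goes in short steps, Python scripts to look and compute and a tool call to move; the robot and the scene stay as the last step left them, time stands still between calls to the robot, and variables do not carry over. Pictures are saved under pics/ and viewed, at most 14 in all, crops included, and the job is handed in when it is done.

Besides the shell and the picture viewer there is one more tool, called after "Call:" by a JSON object that holds its "fn" and its "kwargs". move_arm: Moves the arm, as the interface text tells. Its arguments: {"type":"object","properties":{"deltas":{"type":"array"},"newtons":{"type":"number"}},"required":["deltas"]}

```bash
ls; mkdir -p pics; cat > h.py <<'E'
import numpy as np, cv2
from station import telemetry, eyes, order
def cap(n,save=None):
    c=eyes.capture(n)
    if save: cv2.imwrite('pics/'+save,cv2.cvtColor(c['image'],cv2.COLOR_RGB2BGR))
    return c
def world(c,px,z=None):
    """pixels Nx2 -> world, by depth or by plane height z"""
    px=np.asarray(px,float).reshape(-1,1,2)
    n=cv2.undistortPoints(px,np.array(c['camera_matrix']),np.array(c['D'])).reshape(-1,2)
    E=np.array(c['extrinsics']); d=np.c_[n[:,0],-n[:,1],-np.ones(len(n))]
    if z is None:
        i=px.reshape(-1,2).round().astype(int); s=c['range_z'][i[:,1],i[:,0]][:,None]
        p=d*s
    else:
        w=d@E[:3,:3].T; s=((z-E[2,3])/w[:,2])[:,None]; p=d*s
    return p@E[:3,:3].T+E[:3,3]
def maskpts(c,m):
    v,u=np.nonzero(m&(c['range_z']>0)); return world(c,np.c_[u,v])
E
python3 - <<'E'
from h import *
s=telemetry.get_state(); print(s)
for n in('top','side'):
    c=cap(n,n+'0.png'); print(n,np.array(c['extrinsics']).round(3).tolist(),np.array(c['camera_matrix']).tolist())
    for l in ['gauge_red','gauge_blue','gauge_yellow','caster_red','caster_blue','caster_yellow','clamp_unit','lever_knob','bolt_knob','gap_red','tip_red','gap_blue','tip_blue','gap_yellow','tip_yellow','clamp_pivot']:
        for r in eyes.look_for(n,l)[:2]:
            print(l,np.round(r['p'],2),np.round(r['pixel']),world(c,[r['pixel']]).round(0).tolist())
E
```

```text
pics
{'time': 0.0, 'joint_pos': array([ 1.22439403e+00,  4.80842843e-01,  1.59687136e+00, -1.03674903e-05,
        1.06508467e+00, -4.66026101e-02]), 'joint_velocities': array([ 2.88954595e-04,  6.32384525e-04, -8.33494447e-04,  2.55030151e-04,
        6.23042184e-04,  6.10021220e-05]), 'joint_efforts': array([-3.17410493e-03, -9.50679088e+01, -4.30153370e+01, -2.78114903e-04,
        1.29971685e-02, -1.34147353e-05]), 'tcp_pos': array([191.87947989, 620.8251998 , 404.06605279]), 'tool_rot': array([-1.13305285e-04,  1.49336585e-01,  9.88786236e-01, -5.92388758e-04]), 'contact_force': array([ 1.27464751, -0.26660972, -0.04766761]), 'ft_torque': array([-0.04130224,  0.01191737,  0.00884782]), 'grip_force': 0.0, 'opening': 85.6522440103651}
top [[-0.02, 0.997, -0.071, 441.267], [-1.0, -0.02, 0.002, -33.49], [0.0, 0.071, 0.997, 1308.51], [0.0, 0.0, 0.0, 1.0]] [[361.7729065231948, 0.0, 315.56690961169056], [0.0, 361.7729065231948, 199.95020902786467], [0.0, 0.0, 1.0]]
gauge_blue 0.89 [412. 228.] [[427.0, -374.0, 38.0]]
gauge_blue 0.62 [216. 189.] [[579.0, 322.0, 16.0]]
gauge_yellow 0.79 [
[... 1404 characters left out ...]
r_yellow 0.65 [307. 156.] [[569.0, 316.0, 49.0]]
caster_yellow 0.55 [358. 220.] [[675.0, -70.0, 27.0]]
clamp_unit 0.8 [292. 165.] [[502.0, 301.0, 26.0]]
lever_knob 0.72 [282. 158.] [[470.0, 327.0, 49.0]]
lever_knob 0.33 [288. 164.] [[488.0, 293.0, 39.0]]
gap_red 0.62 [339. 188.] [[651.0, 108.0, 34.0]]
gap_red 0.53 [372. 300.] [[614.0, -406.0, 31.0]]
gap_blue 0.67 [376. 258.] [[681.0, -248.0, 24.0]]
gap_blue 0.24 [340. 191.] [[652.0, 97.0, 25.0]]
tip_blue 0.92 [303. 307.] [[416.0, -393.0, 39.0]]
tip_blue 0.67 [345. 139.] [[726.0, 317.0, 111.0]]
gap_yellow 0.98 [354. 219.] [[664.0, -55.0, 17.0]]
tip_yellow 0.61 [289. 213.] [[441.0, 5.0, 35.0]]
clamp_pivot 0.8 [295. 163.] [[517.0, 304.0, 30.0]]
```

```bash
python3 - <<'E'
import cv2
a=cv2.imread('pics/top0.png');cv2.imwrite('pics/t1.png',cv2.resize(a[110:270,170:460],None,fx=2.7,fy=2.7,interpolation=cv2.INTER_CUBIC))
a=cv2.imread('pics/side0.png');cv2.imwrite('pics/s1.png',cv2.resize(a[110:340,230:470],None,fx=2.6,fy=2.6,interpolation=cv2.INTER_CUBIC))
E
```

```text
(no output)
```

View pics/t1.png

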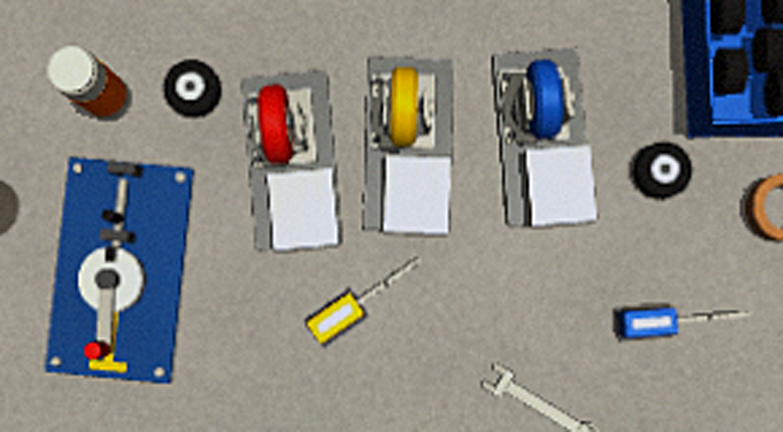

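View pics/s1.png

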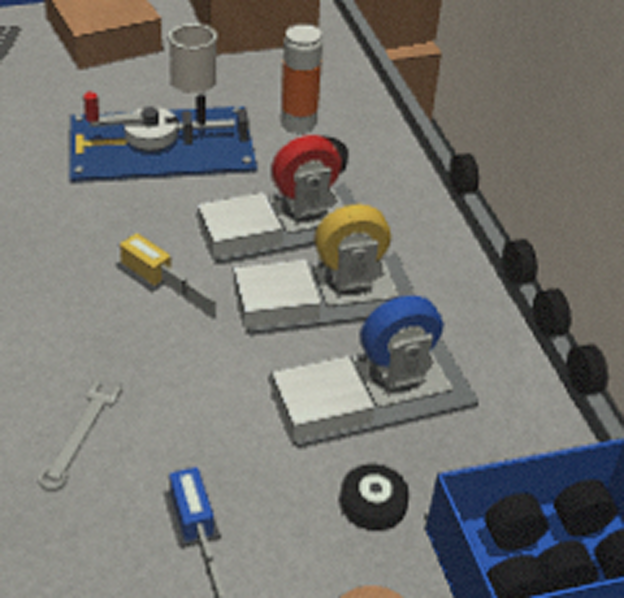

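The pictures show a yellow gauge at top px ~(293,227) and a blue one at ~(412,228). There is no red gauge. The casters run red, yellow, blue from left to right, and the clamp plate is at left with its lever over the mark. Next I measure poses.

```bash
cat >> h.py <<'E'
def allpts(c):
    v,u=np.indices(c['range_z'].shape); px=np.c_[u.ravel(),v.ravel()]
    return world(c,px).reshape(400,640,3)
def rect(P):
    (cx,cy),(w,h),a=cv2.minAreaRect(P[:,:2].astype(np.float32)); 
    if w<h: w,h,a=h,w,a+90
    return np.round([cx,cy,w,h,(a+90)%180-90],1)
def comp(m):
    n,l,s,_=cv2.connectedComponentsWithStats(m.astype(np.uint8)); return [l==i for i in range(1,n) if s[i,4]>15]
E
python3 - <<'E'
from h import *
for n in('top','side'):
    c=cap(n);W=allpts(c);h=cv2.cvtColor(c['image'],cv2.COLOR_RGB2HSV);H,S,V=[h[...,i].astype(int) for i in range(3)]
    z=W[...,2]; ok=c['range_z']>0
    box=(W[...,0]>250)&(W[...,0]<1000)&(np.abs(W[...,1])<560)
    def rep(nm,m,zz):
        for k in comp(m&box):
            v,u=np.nonzero(k); P=world(c,np.c_[u,v],zz); Q=W[k]
            if len(u)>25: print(n,nm,len(u),'rect',rect(P),'mean',P[:,:2].mean(0).round(1),'zmed',np.median(Q[:,2]).round(1))
    rep('ledge',(z>38)&(z<52)&(S<45)&(V>150),45)
    rep('yel',(H>18)&(H<35)&(S>110)&(z>30)&(z<55),42)
    rep('blu',(H>100)&(H<125)&(S>110)&(z>30)&(z<55),42)
    rep('plate',(H>95)&(H<125)&(S>110)&(z<25),12)
    rep('mark',(H>18)&(H<35)&(S>110)&(z<25),12)
    rep('redknob',((H<8)|(H>172))&(S>120)&(z>55)&(z<120)&(W[...,1]>200),107)
    rep('wheelR',((H<8)|(H>172))&(S>120)&(z>60)&(W[...,1]<200),142)
    rep('boltk',(V<70)&(z>60)&(z<100),90)
    np.savez(n+'.npz',im=c['image'],W=W)
E
```

```text
top ledge 648 rect [ 603.2 -255.7   96.9   84.3    3.4] mean [ 603.1 -255.7] zmed 45.9
top ledge 671 rect [597.1 -66.9  99.2  84.3  -1.4] mean [595.6 -66.9] zmed 46.2
top ledge 669 rect [579.7  82.2  99.9  83.9   4.5] mean [579.6  82.2] zmed 46.1
top ledge 293 rect [492.6 334.4  82.1  77.3  88.8] mean [494.6 333.8] zmed 48.1
top ledge 49 rect [436.2  43.   49.2  12.6 -57.5] mean [436.7  42.6] zmed 43.5
top ledge 39 rect [ 422.5 -368.    43.4   10.1  -86.2] mean [ 422.7 -367.8] zmed 43.0
top yel 136 rect [437.2  42.6  68.7  32.9 -57.2] mean [437.5  42.9] zmed 43.2
top blu 177 rect [ 755.1 -454.2  247.8  108.6   28. ] mean [ 750.4 -454.6] zmed 42.9
top blu 58 rect [ 885.9 -514.1   96.9    7.6   89.7] mean [ 886.6 -511.6] zmed 41.8
top blu 136 rect [ 422.4 -365.6   70.3   33.3  -86.3] mean [ 422.7 -364.5] zmed 42.0
top plate 535 rect [ 792.5 -515.8  200.8   82.5   -1.2] mean [ 786.7 -517.6] zmed 6.3
top plate 116 rect [ 7.802e+02 -4.400e+02  2.181e+02  7.900e+00 -2.000e-01] mean [ 782.2 -439.8] zmed 13.7
top plate 2714 rect [506.6 332.4 288.2 170.5  -6.6] mean [508.9 328.6] zmed 13.3
to
[... 3079 characters left out ...]
11.3 -324.7   57.2   32.4   89. ] mean [ 910.1 -322.6] zmed 72.7
side boltk 282 rect [ 877.6 -508.1  130.4   25.9   89.2] mean [ 878.7 -511.7] zmed 79.5
side boltk 200 rect [ 666.5 -506.   129.3   14.9   89.8] mean [ 666.5 -510.4] zmed 78.3
side boltk 247 rect [ 814.3 -497.2   58.    42.6    1.1] mean [ 816.5 -498.4] zmed 74.9
side boltk 235 rect [ 736.9 -497.    54.    41.4    1.2] mean [ 737.7 -497.7] zmed 75.5
side boltk 144 rect [ 825.4 -554.8   63.3   26.3    7. ] mean [ 827.1 -553.5] zmed 85.7
side boltk 166 rect [ 7.649e+02 -5.577e+02  4.440e+01  3.350e+01 -7.000e-01] mean [ 766.1 -558.2] zmed 67.9
side boltk 137 rect [ 707.6 -559.3   54.9   24.5    3.6] mean [ 707.5 -558.8] zmed 76.5
```

```bash
cat >> h.py <<'E'
from scipy.spatial.transform import Rotation as Ro
def plan(xyz,head,n=10,tip=155):
    """rows bringing the grasp point (tip mm ahead of TCP) to world xyz, tool y heading `head` deg, tool down"""
    s=telemetry.get_state(); q=s['tool_rot']; R0=Ro.from_quat([q[1],q[2],q[3],q[0]])
    p0=np.array(s['tcp_pos'])+R0.as_matrix()[:,2]*tip
    best=None
    for h in(head,head+180):
        a=np.radians(h); Rt=Ro.from_matrix(np.array([[-np.sin(a),np.cos(a),0],[np.cos(a),np.sin(a),0],[0,0,-1.]]).T)
        rv=(R0.inv()*Rt).as_rotvec()
        if best is None or np.linalg.norm(rv)<np.linalg.norm(best[0]): best=(rv,Rt)
    rv,Rt=best; d=(np.array(xyz,float)-p0); tcpd=np.array(xyz,float)+[0,0,tip]-np.array(s['tcp_pos'])
    hy=R0.as_matrix()[:,1]
    print('t',round(s['time'],2),'grasp now',p0.round(1),'head',np.degrees(np.arctan2(hy[1],hy[0])).round(1),'open',round(s['opening'],1),'F',np.round(s['contact_force'],1),'delta',d.round(1),'j6',np.round(s['joint_pos'][5],2))
    for i in range(n):
        R=R0*Ro.from_rotvec(rv*i/n)
        if i in(0,n//2,n-1) or np.linalg.norm(rv)>.05: print('dp',(R.inv().apply(tcpd/n)/25).round(2).tolist(),'rot',(np.degrees(rv)/n/4).round(2).tolist())
E
python3 - <<'E'
from h import *
o=np.array([531.4,329.5]);a=np.radians(-6.6);X=np.array([np.cos(a),np.sin(a)]);Y=np.array([-X[1],X[0]])
for n in('top','side'):
    d=np.load(n+'.npz');W=d['W'];V=d['im'].max(2)
    q=W[...,:2]-o; px=q@X;py=q@Y
    m=(V<75)&(px>-20)&(px<115)&(abs(py)<50)&(W[...,2]>20)&(W[...,2]<110)
    v,u=np.nonzero(m)
    for i in np.argsort(px[m]): print(n,u[i],v[i],px[m][i].round(),py[m][i].round(),W[m][i][2].round())
E
```

```text
top 222 208 -18.0 -38.0 44.0
top 209 206 -15.0 9.0 44.0
top 210 206 -15.0 3.0 51.0
top 211 206 -15.0 -0.0 49.0
top 222 207 -14.0 -34.0 30.0
top 209 205 -12.0 7.0 53.0
top 210 205 -11.0 4.0 48.0
top 211 205 -11.0 0.0 50.0
top 221 206 -11.0 -32.0 38.0
top 212 205 -11.0 -3.0 49.0
top 209 204 -9.0 7.0 53.0
top 210 204 -8.0 5.0 48.0
top 211 204 -8.0 1.0 47.0
top 212 204 -7.0 -4.0 53.0
top 209 203 -5.0 8.0 51.0
top 210 203 -4.0 6.0 44.0
top 211 203 -4.0 1.0 50.0
top 212 203 -4.0 -3.0 51.0
top 209 202 -1.0 9.0 48.0
top 210 202 -1.0 5.0 51.0
top 211 202 -1.0 2.0 48.0
top 212 202 -1.0 -3.0 53.0
top 210 201 2.0 5.0 50.0
top 211 201 3.0 2.0 48.0
top 210 198 13.0 6.0 50.0
top 209 198 13.0 14.0 37.0
top 218 199 13.0 -16.0 27.0
top 211 198 13.0 3.0 50.0
top 212 198 13.0 -2.0 54.0
top 219 199 13.0 -20.0 28.0
top 213 198 14.0 -5.0 53.0
top 214 198 14.0 -8.0 52.0
top 215 198 15.0 -10.0 48.0
top 216 198 15.0 -14.0 49.0
top 217 198 15.0 -18.0 50.0
top 218 198 16.0 -18.0 38.0
top 210 197 16.0 6.0 53.0
top 211 197 16.0 2.0 56.0
top 212 197 17.0 -1.0 53.0
top 213 197 17.0 -6.0 58.0
top 219 198 17.0 -19.0 
[... 5180 characters left out ...]
 160 101.0 -17.0 32.0
side 322 162 101.0 -18.0 22.0
side 322 157 101.0 -13.0 44.0
side 322 161 101.0 -13.0 24.0
side 322 155 102.0 -8.0 50.0
side 322 154 103.0 6.0 46.0
side 322 153 103.0 10.0 48.0
side 323 158 104.0 -23.0 45.0
side 323 156 105.0 -17.0 51.0
side 323 161 105.0 -19.0 28.0
side 323 159 105.0 -17.0 37.0
side 323 162 105.0 -19.0 23.0
side 323 157 105.0 -16.0 46.0
side 323 160 105.0 -16.0 31.0
side 323 154 107.0 2.0 48.0
side 324 156 108.0 -22.0 55.0
side 323 152 108.0 15.0 50.0
side 324 160 109.0 -20.0 34.0
side 324 157 109.0 -18.0 47.0
side 324 159 109.0 -17.0 36.0
side 324 161 109.0 -15.0 25.0
side 324 155 110.0 -7.0 49.0
side 324 154 110.0 -3.0 51.0
side 324 153 111.0 6.0 51.0
```

```bash
python3 -c "
from h import *
plan([570,324,130],83.4,20)"
```

```text
t 1.8 grasp now [191.9 621.  249.7] head 72.8 open 85.4 F [ 0.3  0.3 -0.5] delta [ 378.1 -297.  -119.7] j6 -0.05
dp [-0.9, -0.34, 0.24] rot [-0.0, -0.0, -0.13]
dp [-0.89, -0.35, 0.24] rot [-0.0, -0.0, -0.13]
dp [-0.89, -0.36, 0.24] rot [-0.0, -0.0, -0.13]
dp [-0.89, -0.37, 0.24] rot [-0.0, -0.0, -0.13]
dp [-0.88, -0.38, 0.24] rot [-0.0, -0.0, -0.13]
dp [-0.88, -0.39, 0.24] rot [-0.0, -0.0, -0.13]
dp [-0.88, -0.39, 0.24] rot [-0.0, -0.0, -0.13]
dp [-0.87, -0.4, 0.24] rot [-0.0, -0.0, -0.13]
dp [-0.87, -0.41, 0.24] rot [-0.0, -0.0, -0.13]
dp [-0.87, -0.42, 0.24] rot [-0.0, -0.0, -0.13]
dp [-0.86, -0.43, 0.24] rot [-0.0, -0.0, -0.13]
dp [-0.86, -0.43, 0.24] rot [-0.0, -0.0, -0.13]
dp [-0.85, -0.44, 0.24] rot [-0.0, -0.0, -0.13]
dp [-0.85, -0.45, 0.24] rot [-0.0, -0.0, -0.13]
dp [-0.85, -0.46, 0.24] rot [-0.0, -0.0, -0.13]
dp [-0.84, -0.46, 0.24] rot [-0.0, -0.0, -0.13]
dp [-0.84, -0.47, 0.24] rot [-0.0, -0.0, -0.13]
dp [-0.83, -0.48, 0.24] rot [-0.0, -0.0, -0.13]
dp [-0.83, -0.49, 0.24] rot [-0.0, -0.0, -0.13]
dp [-0.82, -0.5, 0.24] rot [-0.0, -0.0, -0.13]
```

Call:
{"fn": "move_arm", "kwargs": {"deltas": [{"dp": [-0.9, -0.34, 0], "rot": [0, 0, -0.13], "jaw": -1}, {"dp": [-0.89, -0.35, 0], "rot": [0, 0, -0.13], "jaw": -1}, {"dp": [-0.89, -0.36, 0], "rot": [0, 0, -0.13], "jaw": -1}, {"dp": [-0.89, -0.37, 0], "rot": [0, 0, -0.13], "jaw": -1}, {"dp": [-0.88, -0.38, 0], "rot": [0, 0, -0.13], "jaw": -1}, {"dp": [-0.88, -0.39, 0], "rot": [0, 0, -0.13], "jaw": -1}, {"dp": [-0.88, -0.39, 0], "rot": [0, 0, -0.13], "jaw": -1}, {"dp": [-0.87, -0.4, 0], "rot": [0, 0, -0.13], "jaw": -1}, {"dp": [-0.87, -0.41, 0], "rot": [0, 0, -0.13], "jaw": -1}, {"dp": [-0.87, -0.42, 0], "rot": [0, 0, -0.13], "jaw": -1}]}}

```text
time: 2.63
tcp_pos: [381.6, 471.6, 404.8]
tool_rot: [0.0, 0.104, 0.995, 0.0]
contact_force: [-0.6, 1.1, 0.2]
opening: 85.3
grip_force: 0.0
```

Call:
{"fn": "move_arm", "kwargs": {"deltas": [{"dp": [-0.86, -0.43, 0.24], "rot": [0, 0, -0.13], "jaw": -1}, {"dp": [-0.86, -0.43, 0.24], "rot": [0, 0, -0.13], "jaw": -1}, {"dp": [-0.85, -0.44, 0.24], "rot": [0, 0, -0.13], "jaw": -1}, {"dp": [-0.85, -0.45, 0.24], "rot": [0, 0, -0.13], "jaw": -1}, {"dp": [-0.85, -0.46, 0.24], "rot": [0, 0, -0.13], "jaw": -1}, {"dp": [-0.84, -0.46, 0.24], "rot": [0, 0, -0.13], "jaw": -1}, {"dp": [-0.84, -0.47, 0.24], "rot": [0, 0, -0.13], "jaw": -1}, {"dp": [-0.83, -0.48, 0.24], "rot": [0, 0, -0.13], "jaw": -1}, {"dp": [-0.83, -0.49, 0.24], "rot": [0, 0, -0.13], "jaw": -1}, {"dp": [-0.82, -0.5, 0.24], "rot": [0, 0, -0.13], "jaw": -1}]}}

```text
time: 3.47
tcp_pos: [570.2, 322.6, 344.4]
tool_rot: [0.0, 0.059, 0.998, 0.0]
contact_force: [0.4, 0.2, 0.1]
opening: 85.3
grip_force: 0.0
```

```bash
python3 -c "
from h import *
plan([570,324,77],83.4,10)"
```

```text
t 3.47 grasp now [570.2 322.6 189.4] head 83.2 open 85.3 F [0.4 0.2 0.1] delta [  -0.2    1.4 -112.4] j6 -0.98
dp [0.0, 0.01, 0.45] rot [0.0, 0.0, -0.0]
dp [0.0, 0.01, 0.45] rot [0.0, 0.0, -0.0]
dp [0.0, 0.01, 0.45] rot [0.0, 0.0, -0.0]
```

Call:
{"fn": "move_arm", "kwargs": {"deltas": [{"dp": [0, 0.02, 0.6], "rot": [0, 0, 0], "jaw": -1}, {"dp": [0, 0.02, 0.6], "rot": [0, 0, 0], "jaw": -1}, {"dp": [0, 0.02, 0.6], "rot": [0, 0, 0], "jaw": -1}, {"dp": [0, 0, 0.6], "rot": [0, 0, 0], "jaw": -1}, {"dp": [0, 0, 0.6], "rot": [0, 0, 0], "jaw": -1}, {"dp": [0, 0, 0.6], "rot": [0, 0, 0], "jaw": -1}, {"dp": [0, 0, 0.6], "rot": [0, 0, 0], "jaw": -1}, {"dp": [0, 0, 0.29], "rot": [0, 0, 0], "jaw": -0.5}, {"dp": [0, 0, 0], "rot": [0, 0, 0], "jaw": 0}, {"dp": [0, 0, 0], "rot": [0, 0, 0], "jaw": 1}], "newtons": 25}}

```text
time: 4.3
tcp_pos: [569.6, 325.0, 232.5]
tool_rot: [-0.0, 0.059, 0.998, -0.0]
contact_force: [-0.6, -0.2, 0.1]
opening: 51.0
grip_force: 0.0
```

Call:
{"fn": "move_arm", "kwargs": {"deltas": [{"dp": [0, 0, 0], "rot": [0, 0, 0], "jaw": 1}, {"dp": [0, 0, 0], "rot": [0, 0, 0], "jaw": 1}, {"dp": [0, 0, 0], "rot": [0, 0, 0], "jaw": 1}, {"dp": [0, 0, 0], "rot": [0, 0, 0], "jaw": 1}, {"dp": [0, 0, 0], "rot": [0, 0, 0], "jaw": 1}, {"dp": [0, 0, 0], "rot": [0, 0, 0], "jaw": 1}, {"dp": [0, 0, 0], "rot": [0, 0, 0], "jaw": 1}, {"dp": [0, 0, 0], "rot": [0, 0, 0], "jaw": 1}, {"dp": [0, 0, 0], "rot": [0, 0, 0], "jaw": 1}, {"dp": [0, 0, 0], "rot": [0, 0, 0], "jaw": 1}]}}

```text
time: 5.13
tcp_pos: [569.8, 324.8, 233.5]
tool_rot: [0.001, 0.059, 0.998, 0.0]
contact_force: [-1.3, -3.2, 6.3]
opening: 15.4
grip_force: 24.9
```

Call:
{"fn": "move_arm", "kwargs": {"deltas": [{"dp": [-0.16, 0, 0], "rot": [0, 0, 0], "jaw": 1}, {"dp": [-0.2, 0, 0], "rot": [0, 0, 0], "jaw": 1}, {"dp": [-0.2, 0, 0], "rot": [0, 0, 0], "jaw": 1}, {"dp": [-0.2, 0, 0], "rot": [0, 0, 0], "jaw": 1}, {"dp": [-0.2, 0, 0], "rot": [0, 0, 0], "jaw": 1}, {"dp": [-0.2, 0, 0], "rot": [0, 0, 0], "jaw": 1}, {"dp": [-0.2, 0, 0], "rot": [0, 0, 0], "jaw": 1}, {"dp": [-0.16, 0, 0], "rot": [0, 0, 0], "jaw": 1}, {"dp": [-0.08, 0, 0], "rot": [0, 0, 0], "jaw": 1}, {"dp": [0, 0, 0], "rot": [0, 0, 0], "jaw": 1}]}}

```text
time: 5.97
tcp_pos: [607.2, 320.6, 232.9]
tool_rot: [-0.003, 0.059, 0.998, -0.0]
contact_force: [-19.1, 3.6, 13.9]
opening: 15.2
grip_force: 26.1
```

Call:
{"fn": "move_arm", "kwargs": {"deltas": [{"dp": [0.02, 0, 0], "rot": [0, 0, 0], "jaw": -1}, {"dp": [0, 0, 0], "rot": [0, 0, 0], "jaw": -1}, {"dp": [0, 0, 0], "rot": [0, 0, 0], "jaw": -1}, {"dp": [0, 0, 0], "rot": [0, 0, 0], "jaw": -1}, {"dp": [0, 0, -0.5], "rot": [0, 0, 0], "jaw": -1}, {"dp": [0, 0, -1], "rot": [0, 0, 0], "jaw": -1}, {"dp": [0, 0, -1], "rot": [0, 0, 0], "jaw": -1}, {"dp": [0.7, 0, -0.7], "rot": [0, 0, 0], "jaw": -1}, {"dp": [1, 0, 0], "rot": [0, 0, 0], "jaw": -1}, {"dp": [1, 0, 0], "rot": [0, 0, 0], "jaw": -1}]}}

```text
time: 6.8
tcp_pos: [541.8, 328.3, 314.8]
tool_rot: [0.002, 0.06, 0.998, 0.001]
contact_force: [0.3, 0.1, -1.0]
opening: 85.3
grip_force: 0.0
```

```bash
python3 - <<'E'
from h import *
o=np.array([530.4,328.3]);a=np.radians(-6.6);X=np.array([np.cos(a),np.sin(a)]);Y=np.array([-X[1],X[0]])
for n in('top','side'):
    c=cap(n,n+'2.png');W=allpts(c);V=c['image'].max(2)
    q=W[...,:2]-o; px=q@X;py=q@Y
    m=(V<75)&(px>25)&(px<120)&(abs(py)<20)&(W[...,2]>62)&(W[...,2]<100)
    print(n,m.sum(),px[m].mean(),py[m].mean(),W[m][:,2].mean())
    h=cv2.cvtColor(c['image'],cv2.COLOR_RGB2HSV);H,S=h[...,0],h[...,1]
    m=((H<8)|(H>172))&(S>120)&(W[...,2]>55)&(W[...,2]<120)&(W[...,1]>200)
    print('knob',m.sum(),W[m].mean(0),px[m].mean(),py[m].mean())
plan([402,343,150],83.4+0)
E
```

```text
top 24 74.16965243566959 -2.0724432591377693 85.5573085794543
knob 29 [515.79842238 365.19725735  88.56184936] -18.74567516386226 34.97446684885833
side 29 75.61166231555782 -4.79954442034191 77.28268554351102
knob 229 [-543.433569    896.88430747   84.51600882] -1132.0684823450856 441.392795464102
t 6.9 grasp now [538.6 328.4 158.7] head 83.3 open 85.4 F [-0.7 -0.4  0.1] delta [-136.6   14.6   -8.7] j6 -0.95
dp [0.55, -0.01, 0.04] rot [-0.0, -0.0, -0.0]
dp [0.55, -0.01, 0.03] rot [-0.0, -0.0, -0.0]
dp [0.55, -0.01, 0.03] rot [-0.0, -0.0, -0.0]
```

```bash
python3 - <<'E'
import cv2,numpy as np
for f in('side0','side2'):
    g=cv2.imread(f'pics/{f}.png').max(2); print(f)
    for r in range(147,153): print(g[r,300:328])
for f in('top0','top2'):
    g=cv2.imread(f'pics/{f}.png').max(2); print(f)
    for r in range(172,195): print(r,g[r,206:218])
E
```

```text
side0
[143 145 144 146 148  88  34  33  26 131 151 144 146 144 144 144 146 142
 145 145 146 145 146 146 149 146 142 143]
[146 144 147 145 145  80  22  31  17 131 147 146 143 143 141 143 144 143
 143 146 144 145 143 147 147 147 147 143]
[144 146 145 147 151  79  23  31  23 130 151 143 145 146 148 148 147 149
 143 145 145 146 148 148 143 147 147 144]
[151 151 148 148 151  86  26  32  31 129 147 141 136 137 135 143 142 140
 141 134 141 142 142 140 143 145 148 147]
[138 137 135 138 141  87  36  27  22 122 134 132 114 121 126 124 123 129
 134 123 134 132 132 113 114 139 144 141]
[117 112 112 132 127  72  22  32  26 110 123 118 113 117 117 116 115 113
 115 125 128 105  81  70  93 140 144 146]
side2
[ 84  84  82  87  86  85  85  84  81  79 129 142 152 130  61  24  25  71
 143 151 152 148 149 146 147 147 150 144]
[ 84  85  86  84  84  83  85  84  84  82  76  76 129 125  63  29  20  73
 134 152 150 151 148 150 150 149 150 149]
[ 85  84  87  85  86  83  86  87  86  87  87  79  84 105  58  28  26  70
 141 152 150 152 153 152 155 149 151 154]
[ 85  88  89  84  84  86  84  87  83  88  83  82  82 
[... 2073 characters left out ...]
0  21 102]
182 [ 78  74  95 166 129  93  33  17   0  19  38 104]
183 [ 78  75  86 141 167 154 111 103 157 143  90 107]
184 [ 77  71  73  89 163 160 150 155 235 211 110 105]
185 [ 83  74  74  84 139 161 146 172 227 173  91 101]
186 [ 79  78  75  74  87 131 149 179 232 165  80 127]
187 [ 82  73  71  75  70  97 161 203 237 156  96 157]
188 [ 81  79  78  72  74  84 130 223 239 146  92 157]
189 [ 73  77  79  78  79  67  99 234 240 138  87 156]
190 [ 33  52  50  66  71  72 103 221 238 141  94 159]
191 [ 13  29  31  36  48  62  77 149 181 121  99 170]
192 [ 16   9  23  26  25  23  40  45  38  66  70 118]
193 [34 52 39 45 34 23 56 69 17  5  7 12]
194 [ 63 109  89  86  71  72 104 139  37  22  28  16]
```

Call:
{"fn": "move_arm", "kwargs": {"deltas": [{"dp": [-1, 0, 0], "rot": [0, 0, 0], "jaw": -1}, {"dp": [-1, 0, 0], "rot": [0, 0, 0], "jaw": -1}, {"dp": [-0.6, 0, 0.3], "rot": [0, 0, 0], "jaw": -1}, {"dp": [0, 0, 0.9], "rot": [0, 0, 0], "jaw": -1}, {"dp": [0, 0, 0.9], "rot": [0, 0, 0], "jaw": -1}, {"dp": [0, 0, 0.9], "rot": [0, 0, 0], "jaw": -1}, {"dp": [0, 0, 0.2], "rot": [0, 0, 0], "jaw": 0}, {"dp": [0, 0, 0], "rot": [0, 0, 0], "jaw": 1}, {"dp": [0, 0, 0], "rot": [0, 0, 0], "jaw": 1}, {"dp": [0, 0, 0], "rot": [0, 0, 0], "jaw": 1}], "newtons": 60}}

```text
time: 7.73
tcp_pos: [607.0, 320.9, 234.2]
tool_rot: [0.001, 0.059, 0.998, 0.001]
contact_force: [1.2, 0.1, 0.4]
opening: 39.0
grip_force: 0.0
```

Call:
{"fn": "move_arm", "kwargs": {"deltas": [{"dp": [0, 0, 0], "rot": [0, 0, 0], "jaw": 1}, {"dp": [0, 0, 0], "rot": [0, 0, 0], "jaw": 1}, {"dp": [0, 0, 0], "rot": [0, 0, 0], "jaw": 1}, {"dp": [0, 0, 0], "rot": [0, 0, 0], "jaw": 1}, {"dp": [0, 0, 0], "rot": [0, 0, 0], "jaw": 1}, {"dp": [0, 0, 0], "rot": [0, 0, 0], "jaw": 1}, {"dp": [0, 0, 0], "rot": [0, 0, 0], "jaw": 1}, {"dp": [0, 0, 0], "rot": [0, 0, 0], "jaw": 1}, {"dp": [0, 0, 0], "rot": [0, 0, 0], "jaw": 1}, {"dp": [0, 0, 0], "rot": [0, 0, 0], "jaw": 1}]}}

```text
time: 8.57
tcp_pos: [606.6, 320.5, 234.0]
tool_rot: [0.001, 0.059, 0.998, 0.0]
contact_force: [-1.6, -3.4, 9.3]
opening: 14.2
grip_force: 58.3
```

Call:
{"fn": "move_arm", "kwargs": {"deltas": [{"dp": [-0.04, 0, 0], "rot": [0, 0, 0], "jaw": 1}, {"dp": [-0.04, 0, 0], "rot": [0, 0, 0], "jaw": 1}, {"dp": [-0.04, 0, 0], "rot": [0, 0, 0], "jaw": 1}, {"dp": [-0.04, 0, 0], "rot": [0, 0, 0], "jaw": 1}, {"dp": [0, 0, 0], "rot": [0, 0, 0], "jaw": 1}, {"dp": [0, 0, 0], "rot": [0, 0, 0], "jaw": 1}, {"dp": [0, 0, 0], "rot": [0, 0, 0], "jaw": 1}, {"dp": [0, 0, 0], "rot": [0, 0, 0], "jaw": 1}, {"dp": [0, 0, 0], "rot": [0, 0, 0], "jaw": 1}, {"dp": [0, 0, 0], "rot": [0, 0, 0], "jaw": 1}]}}

```text
time: 9.4
tcp_pos: [608.0, 320.5, 233.9]
tool_rot: [-0.002, 0.059, 0.998, -0.0]
contact_force: [-22.8, 1.5, 24.2]
opening: 14.0
grip_force: 59.7
```

Call:
{"fn": "move_arm", "kwargs": {"deltas": [{"dp": [0.06, 0, 0], "rot": [0, 0, 0], "jaw": -1}, {"dp": [0, 0, 0], "rot": [0, 0, 0], "jaw": -1}, {"dp": [0, 0, 0], "rot": [0, 0, 0], "jaw": -1}, {"dp": [0, 0, 0], "rot": [0, 0, 0], "jaw": -1}, {"dp": [0, 0, -0.7], "rot": [0, 0, 0], "jaw": -1}, {"dp": [0, 0, -1], "rot": [0, 0, 0], "jaw": -1}, {"dp": [0, 0, -1], "rot": [0, 0, 0], "jaw": -1}, {"dp": [1, 0, 0], "rot": [0, 0, 0], "jaw": -1}, {"dp": [1, 0, 0], "rot": [0, 0, 0], "jaw": -1}, {"dp": [1, 0, 0], "rot": [0, 0, 0], "jaw": -1}], "newtons": 25}}

```text
time: 10.23
tcp_pos: [533.8, 328.9, 300.4]
tool_rot: [0.001, 0.06, 0.998, 0.0]
contact_force: [-0.1, 1.0, 0.1]
opening: 85.7
grip_force: 0.0
```

```bash
python3 -c "
from h import *
plan([402,341,84],83.4,10)"
```

```text
t 10.23 grasp now [534.  329.  145.4] head 83.2 open 85.7 F [-0.1  1.   0.1] delta [-132.    12.   -61.4] j6 -0.95
dp [0.53, -0.01, 0.25] rot [0.0, 0.0, -0.01]
dp [0.53, -0.01, 0.25] rot [0.0, 0.0, -0.01]
dp [0.53, -0.01, 0.25] rot [0.0, 0.0, -0.01]
```

Call:
{"fn": "move_arm", "kwargs": {"deltas": [{"dp": [1, 0, 0], "rot": [0, 0, 0], "jaw": -1}, {"dp": [1, 0, 0], "rot": [0, 0, 0], "jaw": -1}, {"dp": [1, 0, 0], "rot": [0, 0, 0], "jaw": -1}, {"dp": [1, -0.05, 0], "rot": [0, 0, 0], "jaw": -1}, {"dp": [0.9, -0.05, 0], "rot": [0, 0, 0], "jaw": -1}, {"dp": [0.4, 0, 0.2], "rot": [0, 0, 0], "jaw": -1}, {"dp": [0, 0, 0.8], "rot": [0, 0, 0], "jaw": -1}, {"dp": [0, 0, 0.8], "rot": [0, 0, 0], "jaw": -1}, {"dp": [0, 0, 0.66], "rot": [0, 0, 0], "jaw": -0.5}, {"dp": [0, 0, 0], "rot": [0, 0, 0], "jaw": 0}]}}

```text
time: 11.07
tcp_pos: [402.1, 341.8, 235.8]
tool_rot: [-0.001, 0.059, 0.998, -0.001]
contact_force: [-0.9, -0.1, -0.6]
opening: 63.7
grip_force: 0.0
```

Call:
{"fn": "move_arm", "kwargs": {"deltas": [{"dp": [0, 0, 0], "rot": [0, 0, 0], "jaw": 1}, {"dp": [0, 0, 0], "rot": [0, 0, 0], "jaw": 1}, {"dp": [0, 0, 0], "rot": [0, 0, 0], "jaw": 1}, {"dp": [0, 0, 0], "rot": [0, 0, 0], "jaw": 1}, {"dp": [0, 0, 0], "rot": [0, 0, 0], "jaw": 1}, {"dp": [0, 0, 0], "rot": [0, 0, 0], "jaw": 1}, {"dp": [0, 0, 0], "rot": [0, 0, 0], "jaw": 1}, {"dp": [0, 0, 0], "rot": [0, 0, 0], "jaw": 1}, {"dp": [0, 0, 0], "rot": [0, 0, 0], "jaw": 1}, {"dp": [0, 0, 0], "rot": [0, 0, 0], "jaw": 1}]}}

```text
time: 11.9
tcp_pos: [402.8, 342.5, 239.4]
tool_rot: [0.001, 0.059, 0.998, 0.001]
contact_force: [-0.1, -1.7, 7.1]
opening: 21.5
grip_force: 25.7
```

Call:
{"fn": "move_arm", "kwargs": {"deltas": [{"dp": [-0.01, -0.25, 0], "rot": [0, 0, -1], "jaw": 1}, {"dp": [-0.01, -0.25, 0], "rot": [0, 0, -1], "jaw": 1}, {"dp": [-0.01, -0.25, 0], "rot": [0, 0, -1], "jaw": 1}, {"dp": [-0.01, -0.25, 0], "rot": [0, 0, -1], "jaw": 1}, {"dp": [-0.01, -0.25, 0], "rot": [0, 0, -1], "jaw": 1}, {"dp": [-0.01, -0.25, 0], "rot": [0, 0, -1], "jaw": 1}, {"dp": [-0.01, -0.25, 0], "rot": [0, 0, -1], "jaw": 1}, {"dp": [-0.01, -0.25, 0], "rot": [0, 0, -1], "jaw": 1}, {"dp": [-0.01, -0.25, 0], "rot": [0, 0, -1], "jaw": 1}, {"dp": [-0.01, -0.25, 0], "rot": [0, 0, -1], "jaw": 1}]}}

```text
time: 12.73
tcp_pos: [417.8, 283.1, 239.4]
tool_rot: [0.002, -0.287, 0.958, 0.001]
contact_force: [3.2, 5.4, 1.1]
opening: 21.4
grip_force: 24.4
```

```bash
python3 -c "
from h import *
plan([480.4,243.5,84],173.4,12)
p=telemetry.get_state()['tcp_pos'][:2]-np.array([490.7,332.9]);print(np.hypot(*p),np.degrees(np.arctan2(p[1],p[0])))"
```

```text
t 12.73 grasp now [418.3 283.4  84.4] head 123.4 open 21.4 F [3.2 5.4 1.1] delta [ 62.1 -39.9  -0.4] j6 -1.62
dp [-0.1, -0.23, 0.0] rot [-0.0, 0.0, -1.04]
dp [-0.08, -0.23, 0.0] rot [-0.0, 0.0, -1.04]
dp [-0.07, -0.24, 0.0] rot [-0.0, 0.0, -1.04]
dp [-0.05, -0.24, 0.0] rot [-0.0, 0.0, -1.04]
dp [-0.03, -0.24, 0.0] rot [-0.0, 0.0, -1.04]
dp [-0.01, -0.25, 0.0] rot [-0.0, 0.0, -1.04]
dp [0.0, -0.25, 0.0] rot [-0.0, 0.0, -1.04]
dp [0.02, -0.25, 0.0] rot [-0.0, 0.0, -1.04]
dp [0.04, -0.24, 0.0] rot [-0.0, 0.0, -1.04]
dp [0.06, -0.24, 0.0] rot [-0.0, 0.0, -1.04]
dp [0.07, -0.24, 0.0] rot [-0.0, 0.0, -1.04]
dp [0.09, -0.23, 0.0] rot [-0.0, 0.0, -1.04]
88.30261277764139 -145.65225280804086
```

Call:
{"fn": "move_arm", "kwargs": {"deltas": [{"dp": [-0.01, -0.25, 0], "rot": [0, 0, -1], "jaw": 1}, {"dp": [-0.01, -0.25, 0], "rot": [0, 0, -1], "jaw": 1}, {"dp": [-0.01, -0.25, 0], "rot": [0, 0, -1], "jaw": 1}, {"dp": [-0.01, -0.25, 0], "rot": [0, 0, -1], "jaw": 1}, {"dp": [-0.01, -0.25, 0], "rot": [0, 0, -1], "jaw": 1}, {"dp": [-0.01, -0.25, 0], "rot": [0, 0, -1], "jaw": 1}, {"dp": [-0.01, -0.25, 0], "rot": [0, 0, -1], "jaw": 1}, {"dp": [-0.01, -0.25, 0], "rot": [0, 0, -1], "jaw": 1}, {"dp": [-0.01, -0.25, 0], "rot": [0, 0, -1], "jaw": 1}, {"dp": [-0.01, -0.25, 0], "rot": [0, 0, -1], "jaw": 1}]}}

```text
time: 13.57
tcp_pos: [467.6, 247.5, 239.4]
tool_rot: [0.003, -0.598, 0.802, -0.0]
contact_force: [3.5, 19.6, -4.3]
opening: 21.4
grip_force: 24.6
```

Call:
{"fn": "move_arm", "kwargs": {"deltas": [{"dp": [-0.01, -0.25, 0], "rot": [0, 0, -1], "jaw": 1}, {"dp": [-0.01, -0.25, 0], "rot": [0, 0, -1], "jaw": 1}, {"dp": [0, -0.1, 0], "rot": [0, 0, 0], "jaw": 1}, {"dp": [0, -0.1, 0], "rot": [0, 0, 0], "jaw": 1}, {"dp": [0, -0.06, 0], "rot": [0, 0, 0], "jaw": 1}, {"dp": [0, 0, 0], "rot": [0, 0, 0], "jaw": 1}, {"dp": [0, 0, 0], "rot": [0, 0, 0], "jaw": 1}, {"dp": [0, 0, 0], "rot": [0, 0, 0], "jaw": 1}, {"dp": [0, 0, 0], "rot": [0, 0, 0], "jaw": 1}, {"dp": [0, 0, 0], "rot": [0, 0, 0], "jaw": 1}]}}

```text
time: 14.4
tcp_pos: [482.1, 244.6, 239.1]
tool_rot: [-0.001, -0.65, 0.76, 0.002]
contact_force: [-29.4, 38.4, 16.4]
opening: 21.7
grip_force: 28.0
```

```bash
python3 -c "
from h import *
plan([480.4,243.5,84],173.4,12)
p=telemetry.get_state()['tcp_pos'][:2]-np.array([490.7,332.9]);print(np.hypot(*p),np.degrees(np.arctan2(p[1],p[0])))" | grep -v dp
```

```text
t 14.4 grasp now [481.5 244.9  84.1] head 171.1 open 21.7 F [-29.4  38.4  16.4] delta [-1.1 -1.4 -0.1] j6 -2.58
88.72721507170968 -95.54668606935627
```

Call:
{"fn": "move_arm", "kwargs": {"deltas": [{"dp": [0, 0.1, 0], "rot": [0, 0, 0], "jaw": 1}, {"dp": [0, 0, 0], "rot": [0, 0, 0], "jaw": -1}, {"dp": [0, 0, 0], "rot": [0, 0, 0], "jaw": -1}, {"dp": [0, 0, 0], "rot": [0, 0, 0], "jaw": -1}, {"dp": [0, 0, 0], "rot": [0, 0, 0], "jaw": -1}, {"dp": [0, 0, -0.6], "rot": [0, 0, 0], "jaw": -1}, {"dp": [0, 0, -1], "rot": [0, 0, 0.6], "jaw": -1}, {"dp": [0, 0, -1], "rot": [0, 0, 1], "jaw": -1}, {"dp": [0, 0, -1], "rot": [0, 0, 1], "jaw": -1}, {"dp": [0, 0, -0.5], "rot": [0, 0, 1], "jaw": -1}]}}

```text
time: 15.23
tcp_pos: [482.8, 242.9, 343.7]
tool_rot: [0.001, -0.549, 0.836, -0.0]
contact_force: [0.5, 0.5, 0.1]
opening: 85.5
grip_force: 0.0
```

```bash
sed -i "s/for h in(head,head+180):/for h in((head,head+180) if flip else (head,)):/; s/def plan(xyz,head,n=10,tip=155)/def plan(xyz,head,n=10,tip=155,flip=True)/" h.py
cat >> h.py <<'E'
def scene():
    for n in('top','side'):
        c=cap(n);W=allpts(c);h=cv2.cvtColor(c['image'],cv2.COLOR_RGB2HSV);H,S,V=[h[...,i].astype(int) for i in range(3)]
        z=W[...,2]; box=(W[...,0]>250)&(W[...,0]<720)&(np.abs(W[...,1])<480)
        def rep(nm,m,zz):
            for k in comp(m&box):
                v,u=np.nonzero(k); P=world(c,np.c_[u,v],zz)
                if len(u)>25: print(n,nm,len(u),rect(P),'zmed',np.median(z[k]).round(1))
        rep('yel',(H>18)&(H<35)&(S>110)&(z>30)&(z<55),42)
        rep('blu',(H>100)&(H<125)&(S>110)&(z>30)&(z<55)&(W[...,1]<200),42)
        rep('lab',(S<50)&(V>150)&(z>36)&(z<48),42)
        rep('knob',((H<8)|(H>172))&(S>120)&(z>60)&(z<115)&(W[...,1]>150)&(W[...,0]<600),107)
    return c
E
python3 -c "
from h import *
scene()
plan([436.2,41.4,120],32.7,33,flip=False)"
```

```text
top yel 134 [437.3  42.7  68.7  32.9 -57.2] zmed 42.8
top blu 51 [ 685.  -446.9   60.8   36.2   38.3] zmed 41.6
top blu 131 [ 422.4 -366.3   68.9   33.3  -86.3] zmed 42.5
top lab 518 [ 603.4 -256.1   97.3   84.8    3.4] zmed 45.5
top lab 530 [597.5 -66.9  99.5  84.5  -1.4] zmed 45.3
top lab 514 [580.3  82.7 100.8  84.5   4.6] zmed 45.5
top lab 49 [436.2  43.2  49.3  12.6 -57.5] zmed 43.9
top lab 44 [ 422.  -367.2   46.6   10.8  -86.2] zmed 42.9
top knob 42 [481.2 241.8  27.7  18.9  70.7] zmed 105.6
side yel 111 [432.6  32.3  76.   42.3 -57.5] zmed 39.7
side blu 180 [ 420.1 -374.1   75.4   33.8  -87.6] zmed 40.5
side blu 35 [ 7.110e+02 -4.419e+02  2.460e+01  1.530e+01  3.000e-01] zmed 44.6
side blu 35 [ 670.9 -463.1   45.7    9.    89.9] zmed 42.4
side lab 383 [577.7  82.5  98.8  84.8   4.1] zmed 43.9
side lab 478 [594.3 -66.4  98.9  84.7  -2.8] zmed 44.1
side lab 635 [ 602.3 -254.9   98.3   84.6    3.5] zmed 44.1
side lab 61 [ 421.  -367.6   49.5   11.8  -85.8] zmed 41.0
side knob 55 [476.7 214.6  72.3  15.3  80.5] zmed 91.1
t 15.33 grasp now [483.6 243.3 188.3] head 156.7 open 85.5 
[... 814 characters left out ...]
.24, 0.08] rot [0.0, 0.0, 0.94]
dp [0.05, -0.25, 0.08] rot [0.0, 0.0, 0.94]
dp [0.04, -0.25, 0.08] rot [0.0, 0.0, 0.94]
dp [0.02, -0.25, 0.08] rot [0.0, 0.0, 0.94]
dp [0.0, -0.25, 0.08] rot [0.0, 0.0, 0.94]
dp [-0.01, -0.25, 0.08] rot [0.0, 0.0, 0.94]
dp [-0.03, -0.25, 0.08] rot [0.0, 0.0, 0.94]
dp [-0.05, -0.25, 0.08] rot [0.0, 0.0, 0.94]
dp [-0.06, -0.24, 0.08] rot [0.0, 0.0, 0.94]
dp [-0.08, -0.24, 0.08] rot [0.0, 0.0, 0.94]
dp [-0.09, -0.23, 0.08] rot [0.0, 0.0, 0.94]
dp [-0.11, -0.23, 0.08] rot [0.0, 0.0, 0.94]
dp [-0.12, -0.22, 0.08] rot [0.0, 0.0, 0.94]
dp [-0.14, -0.21, 0.08] rot [0.0, 0.0, 0.94]
dp [-0.15, -0.2, 0.08] rot [0.0, 0.0, 0.94]
dp [-0.16, -0.19, 0.08] rot [0.0, 0.0, 0.94]
```

Call:
{"fn": "move_arm", "kwargs": {"deltas": [{"dp": [0.25, -0.05, 0.08], "rot": [0, 0, 1], "jaw": -1}, {"dp": [0.24, -0.06, 0.08], "rot": [0, 0, 1], "jaw": -1}, {"dp": [0.24, -0.08, 0.08], "rot": [0, 0, 1], "jaw": -1}, {"dp": [0.23, -0.1, 0.08], "rot": [0, 0, 1], "jaw": -1}, {"dp": [0.22, -0.12, 0.08], "rot": [0, 0, 1], "jaw": -1}, {"dp": [0.22, -0.13, 0.08], "rot": [0, 0, 1], "jaw": -1}, {"dp": [0.2, -0.15, 0.08], "rot": [0, 0, 1], "jaw": -1}, {"dp": [0.19, -0.16, 0.08], "rot": [0, 0, 1], "jaw": -1}, {"dp": [0.18, -0.18, 0.08], "rot": [0, 0, 1], "jaw": -1}, {"dp": [0.17, -0.19, 0.08], "rot": [0, 0, 1], "jaw": -1}]}}

```text
time: 16.17
tcp_pos: [469.3, 180.6, 320.0]
tool_rot: [-0.001, -0.231, 0.973, -0.0]
contact_force: [-0.5, -0.4, -0.1]
opening: 85.2
grip_force: 0.0
```

Call:
{"fn": "move_arm", "kwargs": {"deltas": [{"dp": [0.16, -0.2, 0.08], "rot": [0, 0, 1], "jaw": -1}, {"dp": [0.15, -0.21, 0.08], "rot": [0, 0, 1], "jaw": -1}, {"dp": [0.13, -0.22, 0.08], "rot": [0, 0, 1], "jaw": -1}, {"dp": [0.12, -0.23, 0.08], "rot": [0, 0, 1], "jaw": -1}, {"dp": [0.1, -0.24, 0.08], "rot": [0, 0, 1], "jaw": -1}, {"dp": [0.08, -0.25, 0.08], "rot": [0, 0, 1], "jaw": -1}, {"dp": [0.06, -0.25, 0.08], "rot": [0, 0, 1], "jaw": -1}, {"dp": [0.04, -0.26, 0.08], "rot": [0, 0, 1], "jaw": -1}, {"dp": [0.02, -0.26, 0.08], "rot": [0, 0, 1], "jaw": -1}, {"dp": [0, -0.26, 0.08], "rot": [0, 0, 1], "jaw": -1}]}}

```text
time: 17.0
tcp_pos: [456.8, 117.1, 300.1]
tool_rot: [-0.001, 0.116, 0.993, -0.0]
contact_force: [-0.4, 1.2, -0.1]
opening: 85.5
grip_force: 0.0
```

Call:
{"fn": "move_arm", "kwargs": {"deltas": [{"dp": [0, -0.26, 0.08], "rot": [0, 0, 1], "jaw": -1}, {"dp": [-0.02, -0.26, 0.08], "rot": [0, 0, 1], "jaw": -1}, {"dp": [-0.04, -0.26, 0.08], "rot": [0, 0, 1], "jaw": -1}, {"dp": [-0.06, -0.25, 0.08], "rot": [0, 0, 1], "jaw": -1}, {"dp": [-0.08, -0.25, 0.08], "rot": [0, 0, 1], "jaw": -1}, {"dp": [-0.1, -0.24, 0.08], "rot": [0, 0, 1], "jaw": -1}, {"dp": [-0.12, -0.23, 0.08], "rot": [0, 0, 1], "jaw": -1}, {"dp": [-0.13, -0.22, 0.08], "rot": [0, 0, 1], "jaw": -1}, {"dp": [-0.15, -0.2, 0.08], "rot": [0, 0, 1], "jaw": -1}, {"dp": [-0.16, -0.19, 0], "rot": [0, 0, 0.5], "jaw": -1}]}}

```text
time: 17.83
tcp_pos: [444.4, 53.9, 282.0]
tool_rot: [-0.001, 0.433, 0.901, -0.0]
contact_force: [0.5, -0.4, -0.3]
opening: 85.1
grip_force: 0.0
```

```bash
python3 -c "
from h import *
plan([436.2,41.4,32],32.7,10,flip=False)"
```

```text
t 17.83 grasp now [444.1  53.9 127. ] head 38.7 open 85.1 F [ 0.5 -0.4 -0.3] delta [ -7.9 -12.5 -95. ] j6 -0.62
dp [-0.02, -0.06, 0.38] rot [-0.0, -0.0, 0.15]
dp [-0.02, -0.06, 0.38] rot [-0.0, -0.0, 0.15]
dp [-0.02, -0.06, 0.38] rot [-0.0, -0.0, 0.15]
dp [-0.02, -0.06, 0.38] rot [-0.0, -0.0, 0.15]
dp [-0.02, -0.06, 0.38] rot [-0.0, -0.0, 0.15]
dp [-0.02, -0.06, 0.38] rot [-0.0, -0.0, 0.15]
dp [-0.02, -0.06, 0.38] rot [-0.0, -0.0, 0.15]
dp [-0.02, -0.06, 0.38] rot [-0.0, -0.0, 0.15]
dp [-0.02, -0.05, 0.38] rot [-0.0, -0.0, 0.15]
dp [-0.02, -0.05, 0.38] rot [-0.0, -0.0, 0.15]
```

Call:
{"fn": "move_arm", "kwargs": {"deltas": [{"dp": [-0.06, -0.14, 0], "rot": [0, 0, 0.5], "jaw": -1}, {"dp": [-0.06, -0.14, 0], "rot": [0, 0, 0.5], "jaw": -1}, {"dp": [-0.04, -0.14, 0.1], "rot": [0, 0, 0.5], "jaw": -1}, {"dp": [-0.04, -0.14, 0.5], "rot": [0, 0, 0], "jaw": -1}, {"dp": [0, 0, 0.6], "rot": [0, 0, 0], "jaw": -1}, {"dp": [0, 0, 0.6], "rot": [0, 0, 0], "jaw": -1}, {"dp": [0, 0, 0.6], "rot": [0, 0, 0], "jaw": -1}, {"dp": [0, 0, 0.6], "rot": [0, 0, 0], "jaw": -1}, {"dp": [0, 0, 0.5], "rot": [0, 0, 0], "jaw": -1}, {"dp": [0, 0, 0.3], "rot": [0, 0, 0], "jaw": -1}]}}

```text
time: 18.67
tcp_pos: [436.0, 42.0, 186.5]
tool_rot: [-0.001, 0.478, 0.878, -0.0]
contact_force: [-0.1, 0.3, 0.4]
opening: 85.4
grip_force: 0.0
```

```bash
python3 -c "
from h import *
plan([436.2,41.4,32],32.7,10,flip=False)"
```

```text
t 18.67 grasp now [435.7  41.9  31.5] head 32.9 open 85.4 F [-0.1  0.3  0.4] delta [ 0.5 -0.5  0.5] j6 -0.55
dp [-0.0, -0.0, -0.0] rot [-0.0, -0.0, 0.01]
dp [-0.0, -0.0, -0.0] rot [-0.0, -0.0, 0.01]
dp [-0.0, -0.0, -0.0] rot [-0.0, -0.0, 0.01]
```

Call:
{"fn": "move_arm", "kwargs": {"deltas": [{"dp": [0, 0, 0], "rot": [0, 0, 0], "jaw": 1}, {"dp": [0, 0, 0], "rot": [0, 0, 0], "jaw": 1}, {"dp": [0, 0, 0], "rot": [0, 0, 0], "jaw": 1}, {"dp": [0, 0, 0], "rot": [0, 0, 0], "jaw": 1}, {"dp": [0, 0, 0], "rot": [0, 0, 0], "jaw": 1}, {"dp": [0, 0, 0], "rot": [0, 0, 0], "jaw": 1}, {"dp": [0, 0, 0], "rot": [0, 0, 0], "jaw": 1}, {"dp": [0, 0, 0], "rot": [0, 0, 0], "jaw": 1}, {"dp": [0, 0, 0], "rot": [0, 0, 0], "jaw": 1}, {"dp": [0, 0, 0], "rot": [0, 0, 0], "jaw": 1}], "newtons": 50}}

```text
time: 19.5
tcp_pos: [436.6, 42.2, 188.7]
tool_rot: [0.001, 0.478, 0.878, 0.0]
contact_force: [-0.9, 0.5, 6.8]
opening: 33.4
grip_force: 49.7
```

```bash
python3 -c "
from h import *
plan([436.2,41.4,32],32.7,10,flip=False)"|head -1
```

```text
t 19.5 grasp now [436.8  42.2  33.7] head 32.8 open 33.4 F [-0.9  0.5  6.8] delta [-0.6 -0.8 -1.7] j6 -0.55
```

Call:
{"fn": "move_arm", "kwargs": {"deltas": [{"dp": [0, 0, -0.5], "rot": [0, 0, 0], "jaw": 1}, {"dp": [0, 0, -0.5], "rot": [0, 0, 0], "jaw": 1}, {"dp": [0, 0, -0.5], "rot": [0, 0, 0], "jaw": 1}, {"dp": [0, 0, -0.5], "rot": [0, 0, 0], "jaw": 1}, {"dp": [0, 0, -0.5], "rot": [0, 0, 0], "jaw": 1}, {"dp": [0, 0, -0.5], "rot": [0, 0, 0], "jaw": 1}, {"dp": [0, 0, 0], "rot": [0, 0, 0], "jaw": 1}, {"dp": [0, 0, 0], "rot": [0, 0, 0], "jaw": 1}, {"dp": [0, 0, 0], "rot": [0, 0, 0], "jaw": 1}, {"dp": [0, 0, 0], "rot": [0, 0, 0], "jaw": 1}]}}

```text
time: 20.33
tcp_pos: [436.1, 42.2, 262.4]
tool_rot: [-0.0, 0.478, 0.878, -0.0]
contact_force: [0.2, 0.3, -3.2]
opening: 32.8
grip_force: 51.0
```

```bash
python3 -c "
from h import *
plan([505.3,-64.9,110],88,18,flip=False)"
```

```text
t 20.33 grasp now [436.   42.2 107.4] head 32.8 open 32.8 F [ 0.2  0.3 -3.2] delta [  69.3 -107.1    2.6] j6 -0.55
dp [-0.28, 0.0, -0.01] rot [-0.0, -0.0, -0.77]
dp [-0.28, -0.01, -0.01] rot [-0.0, -0.0, -0.77]
dp [-0.28, -0.03, -0.01] rot [-0.0, -0.0, -0.77]
dp [-0.28, -0.05, -0.01] rot [-0.0, -0.0, -0.77]
dp [-0.28, -0.06, -0.01] rot [-0.0, -0.0, -0.77]
dp [-0.27, -0.07, -0.01] rot [-0.0, -0.0, -0.77]
dp [-0.27, -0.09, -0.01] rot [-0.0, -0.0, -0.77]
dp [-0.26, -0.1, -0.01] rot [-0.0, -0.0, -0.77]
dp [-0.26, -0.12, -0.01] rot [-0.0, -0.0, -0.77]
dp [-0.25, -0.13, -0.01] rot [-0.0, -0.0, -0.77]
dp [-0.24, -0.14, -0.01] rot [-0.0, -0.0, -0.77]
dp [-0.24, -0.16, -0.01] rot [-0.0, -0.0, -0.77]
dp [-0.23, -0.17, -0.01] rot [-0.0, -0.0, -0.77]
dp [-0.22, -0.18, -0.01] rot [-0.0, -0.0, -0.77]
dp [-0.21, -0.19, -0.01] rot [-0.0, -0.0, -0.77]
dp [-0.2, -0.2, -0.01] rot [-0.0, -0.0, -0.77]
dp [-0.19, -0.21, -0.01] rot [-0.0, -0.0, -0.77]
dp [-0.17, -0.22, -0.01] rot [-0.0, -0.0, -0.77]
```

Call:
{"fn": "move_arm", "kwargs": {"deltas": [{"dp": [-0.28, 0, 0], "rot": [0, 0, -0.77], "jaw": 1}, {"dp": [-0.28, -0.01, 0], "rot": [0, 0, -0.77], "jaw": 1}, {"dp": [-0.28, -0.03, 0], "rot": [0, 0, -0.77], "jaw": 1}, {"dp": [-0.28, -0.05, 0], "rot": [0, 0, -0.77], "jaw": 1}, {"dp": [-0.28, -0.06, 0], "rot": [0, 0, -0.77], "jaw": 1}, {"dp": [-0.27, -0.07, 0], "rot": [0, 0, -0.77], "jaw": 1}, {"dp": [-0.27, -0.09, 0], "rot": [0, 0, -0.77], "jaw": 1}, {"dp": [-0.26, -0.1, 0], "rot": [0, 0, -0.77], "jaw": 1}, {"dp": [-0.26, -0.12, 0], "rot": [0, 0, -0.77], "jaw": 1}, {"dp": [-0.25, -0.13, 0], "rot": [0, 0, -0.77], "jaw": 1}]}}

```text
time: 21.17
tcp_pos: [474.8, -17.3, 262.1]
tool_rot: [-0.001, 0.227, 0.974, -0.0]
contact_force: [0.2, 0.1, -2.7]
opening: 33.3
grip_force: 50.9
```

Call:
{"fn": "move_arm", "kwargs": {"deltas": [{"dp": [-0.24, -0.14, 0], "rot": [0, 0, -0.77], "jaw": 1}, {"dp": [-0.24, -0.16, 0], "rot": [0, 0, -0.77], "jaw": 1}, {"dp": [-0.23, -0.17, 0], "rot": [0, 0, -0.77], "jaw": 1}, {"dp": [-0.22, -0.18, 0], "rot": [0, 0, -0.77], "jaw": 1}, {"dp": [-0.21, -0.19, 0], "rot": [0, 0, -0.77], "jaw": 1}, {"dp": [-0.2, -0.2, 0], "rot": [0, 0, -0.77], "jaw": 1}, {"dp": [-0.19, -0.21, 0], "rot": [0, 0, -0.77], "jaw": 1}, {"dp": [-0.17, -0.22, 0], "rot": [0, 0, -0.77], "jaw": 1}, {"dp": [0, 0, 0], "rot": [0, 0, 0], "jaw": 1}, {"dp": [0, 0, 0], "rot": [0, 0, 0], "jaw": 1}]}}

```text
time: 22.0
tcp_pos: [505.9, -64.2, 262.2]
tool_rot: [-0.001, 0.016, 1.0, 0.0]
contact_force: [-0.7, 0.2, -3.0]
opening: 32.8
grip_force: 50.8
```

```bash
python3 - <<'E'
from h import *
a=np.radians(-2.0);C=np.array([595.2,-68.0]);X=np.array([np.cos(a),np.sin(a)]);Y=np.array([-X[1],X[0]])
plan([*(C-90*X),110],88,10,flip=False)
for n,box,f in(('top',(270,130,120,120),5),('side',(290,170,150,130),4)):
    c=cap(n); x,y,w,h=box
    cv2.imwrite(f'pics/{n}3.png',cv2.resize(cv2.cvtColor(c['image'],cv2.COLOR_RGB2BGR)[y:y+h,x:x+w],None,fx=f,fy=f,interpolation=cv2.INTER_CUBIC))
    W=allpts(c); q=W[...,:2]-(C+105*X); px=q@X;py=q@Y;z=W[...,2]; V=c['image'].max(2)
    # blade points beyond the handle, caster frame
    m=(px>-155)&(px<-55)&(abs(py)<25)&(z>75)&(z<118)
    v,u=np.nonzero(m); P=world(c,np.c_[u,v],108)[:,:2]-(C+105*X)
    print(n,m.sum(),'py by px'); 
    for lo in range(-155,-50,15):
        k=m&(px>=lo)&(px<lo+15)
        if k.any(): print(lo,k.sum(),py[k].mean().round(1),py[k].std().round(1),z[k].mean().round(0),px[k].max().round())
E
```

```text
t 22.0 grasp now [505.7 -64.2 107.2] head 88.1 open 32.8 F [-0.7  0.2 -3. ] delta [-0.5 -0.7  2.8] j6 -1.72
dp [0.0, -0.0, -0.01] rot [0.0, -0.0, 0.0]
dp [0.0, -0.0, -0.01] rot [0.0, -0.0, 0.0]
dp [0.0, -0.0, -0.01] rot [0.0, -0.0, 0.0]
top 15 py by px
-95 6 1.3 1.6 108.0 -80.0
-80 7 1.7 1.7 109.0 -67.0
-65 2 3.2 0.0 106.0 -60.0
side 182 py by px
-155 27 -1.3 2.3 95.0 -141.0
-140 29 -1.3 2.7 96.0 -125.0
-125 33 -1.3 2.5 95.0 -110.0
-110 29 -0.6 2.5 95.0 -95.0
-95 29 -1.6 2.2 95.0 -80.0
-80 29 -0.9 2.2 95.0 -66.0
-65 6 -0.0 2.5 95.0 -62.0
```

View pics/top3.png

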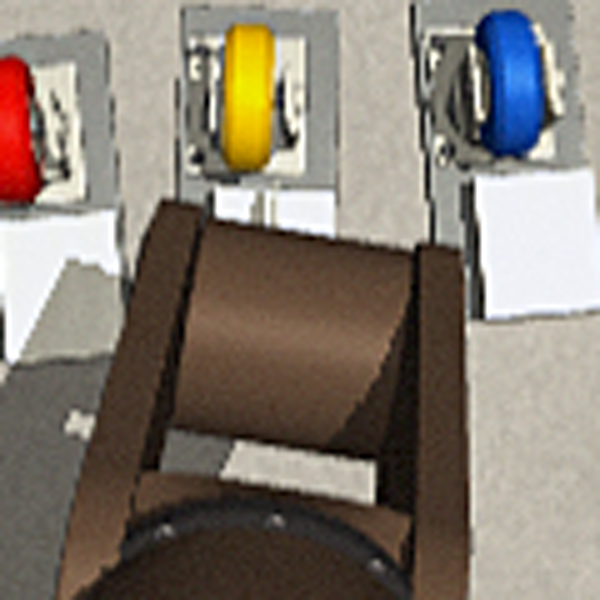

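View pics/side3.png

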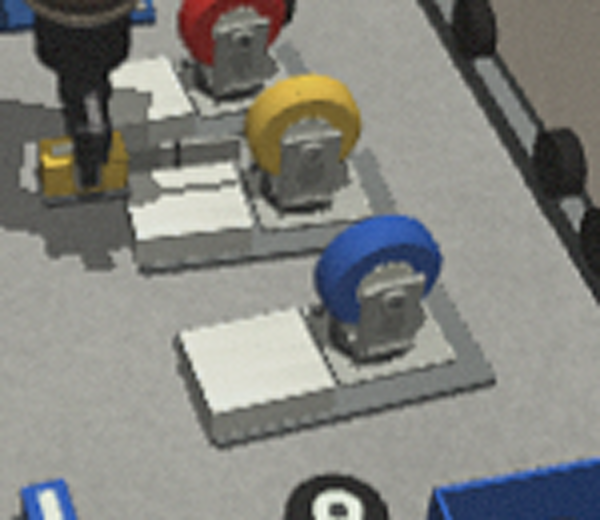

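The gauge is held level at side crop ~(85,165), with the blade pointing at the yellow gap. In the top view the blade (crop col ~265) needs its lateral position checked.

```bash
python3 - <<'E'
from h import *
a=np.radians(-2.0);C=np.array([595.2,-68.0]);X=np.array([np.cos(a),np.sin(a)]);Y=np.array([-X[1],X[0]])
c=cap('top');W=allpts(c);py=(W[...,:2]-C)@Y
for r in range(166,176):
    print(r,c['image'][r,310:340].max(1)); print('  z',W[r,316:330,2].round(0).astype(int)); print('  y108',world(c,[[u,r] for u in range(316,330)],107)[:,1].round(0).astype(int), 'x',W[r,322,0].round())
c=cap('side');W=allpts(c);q=W[...,:2]-(C+105*X);px=q@X;py=q@Y;z=W[...,2]
m=(px>-155)&(px<-60)&(abs(py)<25)&(z>82)&(z<106)
A=np.c_[px[m],np.ones(m.sum())];print('blade line py=a*px+b',np.linalg.lstsq(A,py[m],rcond=None)[0],m.sum())
E
```

```text
166 [164 125 125 129  58  63  63  53 165 162 161 156 160 159 160 170 154 154
 155 152 156 157 159 154 159 156 172 129 194 195]
  z [ 13   9  13  14  20  13  14  13 108  17  11  12  17  16]
  y108 [-39 -43 -46 -50 -53 -56 -60 -63 -66 -70 -73 -76 -80 -83] x 656.0
167 [161 169 145 220 191 179 185 182 182 178 180 177 176 173 164 151 120 115
 144 147 138 139 133 138 137 137 134 128 195 195]
  z [ 46  45  49  43  45  50  43  15 106  15  14  13  15  15]
  y108 [-39 -43 -46 -49 -53 -56 -60 -63 -66 -70 -73 -76 -80 -83] x 647.0
168 [169 123  93 255 248 247 250 251 243 249 180 175 171 247 221 214 220 219
 230 225 222 222 221 223 229 229 214 130 198 191]
  z [ 44  49  45  46  49  46  45  46 107  47  45  48  48  45]
  y108 [-39 -43 -46 -49 -53 -56 -59 -63 -66 -70 -73 -76 -80 -83] x 643.0
169 [170  72  45 255 253 247 247 249 251 255 155 153 147 255 240 241 254 252
 252 251 248 251 249 251 253 255 255 131 193 187]
  z [ 44  48  46  46  45  50  49  49 105 107  46  48  45  43]
  y108 [-39 -43 -46 -49 -53 -56 -59 -63 -66 -69 -73 -76 -79 -83] x 639.0
170 [155  73  45 255 248 244 243 247 249 255 159 155
[... 868 characters left out ...]
3  43  45  44  47  45  47  44 106 106  43  49  48  48]
  y108 [-39 -42 -46 -49 -52 -56 -59 -62 -66 -69 -72 -76 -79 -83] x 625.0
174 [ 78  51  45  40  27  64  51 156 152 225 116 117 110 199 227 255 255 255
 255 252 248 247 246 249 248 253 239 182 186 188]
  z [484 481 482 481 480 475 473  46 113 107  45  46  45  50]
  y108 [-39 -42 -46 -49 -52 -56 -59 -62 -66 -69 -72 -76 -79 -82] x 561.0
175 [ 73  71  67  61  58  58  50  47  40  33  37  57  42 109 132 190 214 224
 219 253 245 255 255 255 255 255 244 185 189 199]
  z [489 489 490 485 484 484 486 485 484 480 479 473 473  48]
  y108 [-39 -42 -46 -49 -52 -56 -59 -62 -66 -69 -72 -76 -79 -82] x 557.0
blade line py=a*px+b [0.01470604 0.57369272] 154
```

Call:
{"fn": "move_arm", "kwargs": {"deltas": [{"dp": [0.01, -0.02, 0.3], "rot": [0, 0, 0], "jaw": 1}, {"dp": [0.01, 0, 0.3], "rot": [0, 0, 0], "jaw": 1}, {"dp": [0, 0, 0.2], "rot": [0, 0, 0], "jaw": 1}, {"dp": [0, 0, 0.1], "rot": [0, 0, 0], "jaw": 1}, {"dp": [0, 0, 0.1], "rot": [0, 0, 0], "jaw": 1}, {"dp": [-0.2, 0, 0], "rot": [0, 0, 0], "jaw": 1}, {"dp": [-0.3, 0, 0], "rot": [0, 0, 0], "jaw": 1}, {"dp": [-0.3, 0, 0], "rot": [0, 0, 0], "jaw": 1}, {"dp": [-0.2, 0, 0], "rot": [0, 0, 0], "jaw": 1}, {"dp": [0, 0, 0], "rot": [0, 0, 0], "jaw": 1}]}}

```text
time: 23.03
tcp_pos: [532.3, -65.6, 238.3]
tool_rot: [0.001, 0.015, 1.0, -0.0]
contact_force: [0.4, 0.2, -3.5]
opening: 33.3
grip_force: 50.9
```

```bash
python3 - <<'E'
from h import *
a=np.radians(-2.0);C=np.array([595.2,-68.2]);X=np.array([np.cos(a),np.sin(a)])
plan([*C,81],88,10,flip=False)
E
```

```text
t 23.03 grasp now [532.6 -65.6  83.3] head 88.3 open 33.3 F [ 0.4  0.2 -3.5] delta [62.6 -2.6 -2.3] j6 -1.72
dp [-0.25, -0.0, 0.01] rot [-0.0, 0.0, 0.01]
dp [-0.25, -0.0, 0.01] rot [-0.0, 0.0, 0.01]
dp [-0.25, -0.0, 0.01] rot [-0.0, 0.0, 0.01]
```

Call:
{"fn": "move_arm", "kwargs": {"deltas": [{"dp": [-0.2, 0, 0.04], "rot": [0, 0, 0.05], "jaw": 1}, {"dp": [-0.25, 0, 0.04], "rot": [0, 0, 0.05], "jaw": 1}, {"dp": [-0.25, 0, 0], "rot": [0, 0, 0], "jaw": 1}, {"dp": [-0.25, 0, 0], "rot": [0, 0, 0], "jaw": 1}, {"dp": [-0.25, 0, 0], "rot": [0, 0, 0], "jaw": 1}, {"dp": [-0.25, 0, 0], "rot": [0, 0, 0], "jaw": 1}, {"dp": [-0.25, 0, 0], "rot": [0, 0, 0], "jaw": 1}, {"dp": [-0.2, 0, 0], "rot": [0, 0, 0], "jaw": 1}, {"dp": [-0.1, 0, 0], "rot": [0, 0, 0], "jaw": 1}, {"dp": [0, 0, 0], "rot": [0, 0, 0], "jaw": 1}]}}

```text
time: 23.87
tcp_pos: [581.1, -67.3, 235.9]
tool_rot: [0.0, 0.019, 1.0, -0.0]
contact_force: [-0.3, -0.0, -3.3]
opening: 33.6
grip_force: 50.9
```

```bash
python3 - <<'E'
from h import *
a=np.radians(-2.0);C=np.array([595.2,-68.2]);X=np.array([np.cos(a),np.sin(a)])
plan([*C,81],88,10,flip=False)
E
```

```text
t 23.87 grasp now [581.2 -67.3  80.9] head 87.9 open 33.6 F [-0.3 -0.  -3.3] delta [14.  -0.9  0.1] j6 -1.7
dp [-0.06, -0.0, -0.0] rot [-0.0, 0.0, -0.0]
dp [-0.06, -0.0, -0.0] rot [-0.0, 0.0, -0.0]
dp [-0.06, -0.0, -0.0] rot [-0.0, 0.0, -0.0]
```

Call:
{"fn": "move_arm", "kwargs": {"deltas": [{"dp": [-0.15, -0.01, 0], "rot": [0, 0, 0], "jaw": 1}, {"dp": [-0.2, -0.01, 0], "rot": [0, 0, 0], "jaw": 1}, {"dp": [-0.15, 0, 0], "rot": [0, 0, 0], "jaw": 1}, {"dp": [-0.07, 0, 0], "rot": [0, 0, 0], "jaw": 1}, {"dp": [0, 0, 0], "rot": [0, 0, 0], "jaw": 1}, {"dp": [0, 0, 0.03], "rot": [0, 0, 0], "jaw": 1}, {"dp": [0, 0, 0.03], "rot": [0, 0, 0], "jaw": 1}, {"dp": [0, 0, 0.03], "rot": [0, 0, 0], "jaw": 1}, {"dp": [0, 0, 0], "rot": [0, 0, 0], "jaw": 1}, {"dp": [0, 0, 0], "rot": [0, 0, 0], "jaw": 1}]}}

```text
time: 24.7
tcp_pos: [594.6, -68.2, 233.8]
tool_rot: [-0.0, 0.019, 1.0, 0.0]
contact_force: [-1.3, 0.2, 1.9]
opening: 33.3
grip_force: 51.2
```

```bash
python3 - <<'E'
from h import *
a=np.radians(-2.0);C=np.array([595.2,-68.2]);X=np.array([np.cos(a),np.sin(a)]);Y=np.array([-X[1],X[0]])
plan([*C,78.5],88,10,flip=False)
c=cap('side','side4.png');cv2.imwrite('pics/s4.png',cv2.resize(cv2.cvtColor(c['image'],cv2.COLOR_RGB2BGR)[175:245,290:400],None,fx=7,fy=7,interpolation=cv2.INTER_CUBIC))
E
```

```text
t 24.7 grasp now [594.6 -68.2  78.8] head 87.9 open 33.3 F [-1.3  0.2  1.9] delta [ 0.6  0.  -0.3] j6 -1.7
dp [-0.0, 0.0, 0.0] rot [0.0, -0.0, -0.0]
dp [-0.0, 0.0, 0.0] rot [0.0, -0.0, -0.0]
dp [-0.0, 0.0, 0.0] rot [0.0, -0.0, -0.0]
```

View pics/s4.png

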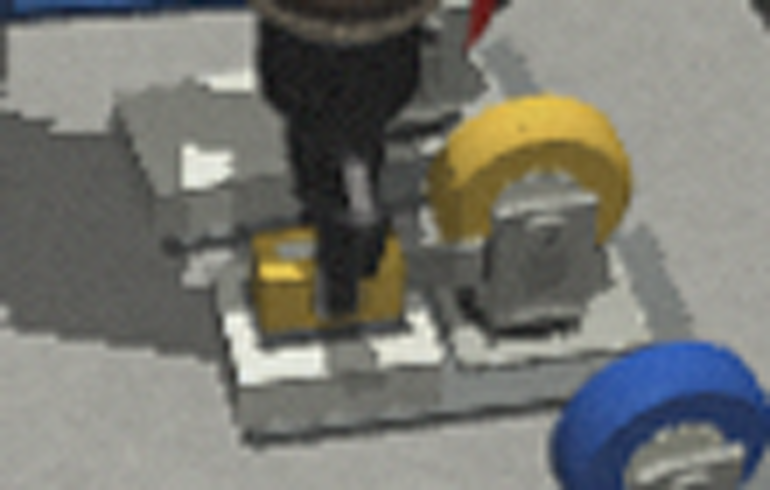

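Call:
{"fn": "move_arm", "kwargs": {"deltas": [{"dp": [0, 0, 0], "rot": [0, 0, 0], "jaw": -1}, {"dp": [0, 0, 0], "rot": [0, 0, 0], "jaw": -1}, {"dp": [0, 0, 0], "rot": [0, 0, 0], "jaw": -1}, {"dp": [0, 0, 0], "rot": [0, 0, 0], "jaw": -1}, {"dp": [0, 0, 0], "rot": [0, 0, 0], "jaw": -1}, {"dp": [0, 0, -0.4], "rot": [0, 0, 0], "jaw": -1}, {"dp": [0, 0, -0.8], "rot": [0, 0, 0], "jaw": -1}, {"dp": [0, 0, -1], "rot": [0, 0, 0], "jaw": -1}, {"dp": [0, 0, -1], "rot": [0, 0, 0], "jaw": -1}, {"dp": [0, 0, -1], "rot": [0, 0, 0], "jaw": -1}]}}

```text
time: 25.58
tcp_pos: [594.6, -68.2, 340.5]
tool_rot: [0.0, 0.019, 1.0, -0.0]
contact_force: [0.2, 0.8, -0.1]
opening: 85.5
grip_force: 0.0
```

```bash
python3 - <<'E'
from h import *
plan([421.5,-367.5,130],3.8,22,flip=False)
E
```

```text
t 25.58 grasp now [594.7 -68.2 185.5] head 87.9 open 85.5 F [ 0.2  0.8 -0.1] delta [-173.2 -299.3  -55.5] j6 -1.7
dp [0.29, -0.56, 0.1] rot [0.0, 0.0, 0.96]
dp [0.26, -0.57, 0.1] rot [0.0, 0.0, 0.96]
dp [0.22, -0.59, 0.1] rot [0.0, 0.0, 0.96]
dp [0.18, -0.6, 0.1] rot [0.0, 0.0, 0.96]
dp [0.14, -0.61, 0.1] rot [0.0, 0.0, 0.96]
dp [0.1, -0.62, 0.1] rot [0.0, 0.0, 0.96]
dp [0.05, -0.63, 0.1] rot [0.0, 0.0, 0.96]
dp [0.01, -0.63, 0.1] rot [0.0, 0.0, 0.96]
dp [-0.03, -0.63, 0.1] rot [0.0, 0.0, 0.96]
dp [-0.07, -0.62, 0.1] rot [0.0, 0.0, 0.96]
dp [-0.11, -0.62, 0.1] rot [0.0, 0.0, 0.96]
dp [-0.15, -0.61, 0.1] rot [0.0, 0.0, 0.96]
dp [-0.19, -0.6, 0.1] rot [0.0, 0.0, 0.96]
dp [-0.23, -0.58, 0.1] rot [0.0, 0.0, 0.96]
dp [-0.27, -0.57, 0.1] rot [0.0, 0.0, 0.96]
dp [-0.31, -0.55, 0.1] rot [0.0, 0.0, 0.96]
dp [-0.34, -0.53, 0.1] rot [0.0, 0.0, 0.96]
dp [-0.38, -0.5, 0.1] rot [0.0, 0.0, 0.96]
dp [-0.41, -0.48, 0.1] rot [0.0, 0.0, 0.96]
dp [-0.44, -0.45, 0.1] rot [0.0, 0.0, 0.96]
dp [-0.47, -0.42, 0.1] rot [0.0, 0.0, 0.96]
dp [-0.5, -0.38, 0.1] rot [0.0, 0.0, 0.96]
```

Call:
{"fn": "move_arm", "kwargs": {"deltas": [{"dp": [0.29, -0.56, 0], "rot": [0, 0, 0.96], "jaw": -1}, {"dp": [0.26, -0.57, 0], "rot": [0, 0, 0.96], "jaw": -1}, {"dp": [0.22, -0.59, 0], "rot": [0, 0, 0.96], "jaw": -1}, {"dp": [0.18, -0.6, 0], "rot": [0, 0, 0.96], "jaw": -1}, {"dp": [0.14, -0.61, 0], "rot": [0, 0, 0.96], "jaw": -1}, {"dp": [0.1, -0.62, 0], "rot": [0, 0, 0.96], "jaw": -1}, {"dp": [0.05, -0.63, 0], "rot": [0, 0, 0.96], "jaw": -1}, {"dp": [0.01, -0.63, 0], "rot": [0, 0, 0.96], "jaw": -1}, {"dp": [-0.03, -0.63, 0], "rot": [0, 0, 0.96], "jaw": -1}, {"dp": [-0.07, -0.62, 0], "rot": [0, 0, 0.96], "jaw": -1}]}}

```text
time: 26.42
tcp_pos: [515.4, -204.7, 339.5]
tool_rot: [0.0, 0.348, 0.938, -0.0]
contact_force: [-0.0, 0.5, 0.2]
opening: 85.5
grip_force: 0.0
```

Call:
{"fn": "move_arm", "kwargs": {"deltas": [{"dp": [-0.11, -0.62, 0.1], "rot": [0, 0, 0.96], "jaw": -1}, {"dp": [-0.15, -0.61, 0.1], "rot": [0, 0, 0.96], "jaw": -1}, {"dp": [-0.19, -0.6, 0.1], "rot": [0, 0, 0.96], "jaw": -1}, {"dp": [-0.23, -0.58, 0.1], "rot": [0, 0, 0.96], "jaw": -1}, {"dp": [-0.27, -0.57, 0.1], "rot": [0, 0, 0.96], "jaw": -1}, {"dp": [-0.31, -0.55, 0.1], "rot": [0, 0, 0.96], "jaw": -1}, {"dp": [-0.34, -0.53, 0.1], "rot": [0, 0, 0.96], "jaw": -1}, {"dp": [-0.38, -0.5, 0.1], "rot": [0, 0, 0.96], "jaw": -1}, {"dp": [-0.41, -0.48, 0.1], "rot": [0, 0, 0.96], "jaw": -1}, {"dp": [-0.44, -0.45, 0.1], "rot": [0, 0, 0.96], "jaw": -1}]}}

```text
time: 27.25
tcp_pos: [435.5, -340.2, 314.4]
tool_rot: [0.0, 0.637, 0.771, -0.0]
contact_force: [0.6, -0.5, 1.0]
opening: 85.4
grip_force: 0.0
```

```bash
python3 - <<'E'
from h import *
scene()
plan([421.5,-367.5,32],3.8,10,flip=False)
E
```

```text
top blu 46 [ 683.8 -447.    60.7   35.1   40.6] zmed 42.4
top blu 60 [ 420.9 -345.7   31.9   31.5   88.7] zmed 41.6
top lab 528 [ 603.3 -256.1   97.6   84.8    3.4] zmed 45.4
top lab 39 [631.7 -44.7  32.1  31.8  -1.1] zmed 45.2
top lab 271 [595.8 -67.   95.8  84.8  -1.2] zmed 45.2
top lab 520 [580.5  82.6 100.7  84.8   4.8] zmed 45.4
top lab 56 [520.3 340.8  59.4  29.3 -59.5] zmed 46.2
top lab 73 [469.  342.3  62.5  30.6  84.2] zmed 46.4
top knob 40 [480.2 240.5  26.9  16.7  88.9] zmed 107.2
side blu 178 [ 420.1 -374.    75.4   33.4  -87.1] zmed 40.2
side blu 38 [ 710.  -443.1   23.4   16.9  -12.6] zmed 44.3
side blu 34 [ 670.9 -461.3   42.1    9.    89.9] zmed 42.4
side lab 147 [600.9  84.2  85.2  52.3 -86.4] zmed 43.9
side lab 156 [595.  -85.4  98.7  59.  -12.2] zmed 44.2
side lab 644 [ 602.4 -255.1   98.4   85.1    3.8] zmed 44.1
side lab 61 [ 421.  -367.6   49.5   11.8  -85.8] zmed 41.0
t 27.35 grasp now [ 435.  -341.   159.1] head 10.8 open 85.2 F [-0.   0.1 -0.2] delta [ -13.5  -26.5 -127.1] j6 -0.91
dp [-0.09, -0.07, 0.51] rot [-0.0, 0.0, 0.18]
dp [-0.09, -0.07, 0.51] rot [-0.0, 0.0, 0.18]
dp [-0.1, -0.07, 0.51] rot [-0.0, 0.0, 0.18]
dp [-0.1, -0.07, 0.51] rot [-0.0, 0.0, 0.18]
dp [-0.1, -0.07, 0.51] rot [-0.0, 0.0, 0.18]
dp [-0.1, -0.07, 0.51] rot [-0.0, 0.0, 0.18]
dp [-0.1, -0.07, 0.51] rot [-0.0, 0.0, 0.18]
dp [-0.1, -0.06, 0.51] rot [-0.0, 0.0, 0.18]
dp [-0.1, -0.06, 0.51] rot [-0.0, 0.0, 0.18]
dp [-0.1, -0.06, 0.51] rot [-0.0, 0.0, 0.18]
```

Call:
{"fn": "move_arm", "kwargs": {"deltas": [{"dp": [-0.31, -0.22, 0.2], "rot": [0, 0, 0.6], "jaw": -1}, {"dp": [-0.32, -0.22, 0.3], "rot": [0, 0, 0.6], "jaw": -1}, {"dp": [-0.34, -0.22, 0.4], "rot": [0, 0, 0.55], "jaw": -1}, {"dp": [0, 0, 0.7], "rot": [0, 0, 0], "jaw": -1}, {"dp": [0, 0, 0.7], "rot": [0, 0, 0], "jaw": -1}, {"dp": [0, 0, 0.7], "rot": [0, 0, 0], "jaw": -1}, {"dp": [0, 0, 0.7], "rot": [0, 0, 0], "jaw": -1}, {"dp": [0, 0, 0.7], "rot": [0, 0, 0], "jaw": -1}, {"dp": [0, 0, 0.5], "rot": [0, 0, 0], "jaw": -1}, {"dp": [0, 0, 0.18], "rot": [0, 0, 0], "jaw": -1}]}}

```text
time: 28.18
tcp_pos: [422.9, -365.4, 184.9]
tool_rot: [-0.001, 0.681, 0.732, 0.0]
contact_force: [-0.9, 0.2, 0.3]
opening: 85.4
grip_force: 0.0
```

```bash
python3 - <<'E'
from h import *
plan([421.5,-367.5,32],3.8,10,flip=False)
E
```

```text
t 28.18 grasp now [ 422.6 -365.1   29.9] head 4.1 open 85.4 F [-0.9  0.2  0.3] delta [-1.1 -2.4  2.1] j6 -0.84
dp [-0.01, -0.01, -0.01] rot [-0.0, -0.0, 0.01]
dp [-0.01, -0.01, -0.01] rot [-0.0, -0.0, 0.01]
dp [-0.01, -0.01, -0.01] rot [-0.0, -0.0, 0.01]
```

Call:
{"fn": "move_arm", "kwargs": {"deltas": [{"dp": [-0.1, -0.04, -0.08], "rot": [0, 0, 0.08], "jaw": 1}, {"dp": [0, 0, 0], "rot": [0, 0, 0], "jaw": 1}, {"dp": [0, 0, 0], "rot": [0, 0, 0], "jaw": 1}, {"dp": [0, 0, 0], "rot": [0, 0, 0], "jaw": 1}, {"dp": [0, 0, 0], "rot": [0, 0, 0], "jaw": 1}, {"dp": [0, 0, 0], "rot": [0, 0, 0], "jaw": 1}, {"dp": [0, 0, 0], "rot": [0, 0, 0], "jaw": 1}, {"dp": [0, 0, 0], "rot": [0, 0, 0], "jaw": 1}, {"dp": [0, 0, 0], "rot": [0, 0, 0], "jaw": 1}, {"dp": [0, 0, 0], "rot": [0, 0, 0], "jaw": 1}], "newtons": 50}}

```text
time: 29.02
tcp_pos: [422.6, -368.8, 189.7]
tool_rot: [0.001, 0.684, 0.73, -0.0]
contact_force: [-1.8, 0.7, 9.0]
opening: 33.0
grip_force: 50.1
```

```bash
python3 - <<'E'
from h import *
plan([421.5,-367.5,32],3.8,2,flip=False)
E
```

```text
t 29.02 grasp now [ 422.8 -368.9   34.7] head 3.7 open 33.0 F [-1.8  0.7  9. ] delta [-1.3  1.4 -2.7] j6 -0.84
dp [0.03, -0.02, 0.05] rot [0.01, 0.01, -0.01]
dp [0.03, -0.02, 0.05] rot [0.01, 0.01, -0.01]
```

Call:
{"fn": "move_arm", "kwargs": {"deltas": [{"dp": [0, 0, -0.5], "rot": [0, 0, 0], "jaw": 1}, {"dp": [0, 0, -0.5], "rot": [0, 0, 0], "jaw": 1}, {"dp": [0, 0, -0.5], "rot": [0, 0, 0], "jaw": 1}, {"dp": [0, 0, -0.5], "rot": [0, 0, 0], "jaw": 1}, {"dp": [0, 0, -0.5], "rot": [0, 0, 0], "jaw": 1}, {"dp": [0, 0, -0.5], "rot": [0, 0, 0], "jaw": 1}, {"dp": [0, 0, 0], "rot": [0, 0, 0], "jaw": 1}, {"dp": [0, 0, 0], "rot": [0, 0, 0], "jaw": 1}, {"dp": [0, 0, 0], "rot": [0, 0, 0], "jaw": 1}, {"dp": [0, 0, 0], "rot": [0, 0, 0], "jaw": 1}]}}

```text
time: 29.85
tcp_pos: [422.2, -368.3, 263.1]
tool_rot: [-0.001, 0.684, 0.73, 0.0]
contact_force: [0.2, -0.6, -2.5]
opening: 32.9
grip_force: 50.8
```

```bash
python3 - <<'E'
from h import *
plan([514.2,-262.0,107],93.4,25,flip=False)
E
```

```text
t 29.85 grasp now [ 422.1 -368.2  108.1] head 3.7 open 32.9 F [ 0.2 -0.6 -2.5] delta [ 92.1 106.2  -1.1] j6 -0.84
dp [0.16, 0.16, 0.0] rot [0.0, -0.0, -0.9]
dp [0.15, 0.17, 0.0] rot [0.0, -0.0, -0.9]
dp [0.14, 0.18, 0.0] rot [0.0, -0.0, -0.9]
dp [0.13, 0.19, 0.0] rot [0.0, -0.0, -0.9]
dp [0.12, 0.19, 0.0] rot [0.0, -0.0, -0.9]
dp [0.1, 0.2, 0.0] rot [0.0, -0.0, -0.9]
dp [0.09, 0.21, 0.0] rot [0.0, -0.0, -0.9]
dp [0.08, 0.21, 0.0] rot [0.0, -0.0, -0.9]
dp [0.06, 0.22, 0.0] rot [0.0, -0.0, -0.9]
dp [0.05, 0.22, 0.0] rot [0.0, -0.0, -0.9]
dp [0.04, 0.22, 0.0] rot [0.0, -0.0, -0.9]
dp [0.02, 0.22, 0.0] rot [0.0, -0.0, -0.9]
dp [0.01, 0.22, 0.0] rot [0.0, -0.0, -0.9]
dp [-0.0, 0.22, 0.0] rot [0.0, -0.0, -0.9]
dp [-0.02, 0.22, 0.0] rot [0.0, -0.0, -0.9]
dp [-0.03, 0.22, 0.0] rot [0.0, -0.0, -0.9]
dp [-0.05, 0.22, 0.0] rot [0.0, -0.0, -0.9]
dp [-0.06, 0.22, 0.0] rot [0.0, -0.0, -0.9]
dp [-0.07, 0.21, 0.0] rot [0.0, -0.0, -0.9]
dp [-0.09, 0.21, 0.0] rot [0.0, -0.0, -0.9]
dp [-0.1, 0.2, 0.0] rot [0.0, -0.0, -0.9]
dp [-0.11, 0.19, 0.0] rot [0.0, -0.0, -0.9]
dp [-0.12, 0.19, 0.0] rot [0.0, -0.0, -0.9]
dp [-0.14, 0.18, 0.0] rot [0.0, -0.0, -0.9]
dp [-0.15, 0.17, 0.0] rot [0.0, -0.0, -0.9]
```

Call:
{"fn": "move_arm", "kwargs": {"deltas": [{"dp": [0.16, 0.16, 0], "rot": [0, 0, -0.9], "jaw": 1}, {"dp": [0.15, 0.17, 0], "rot": [0, 0, -0.9], "jaw": 1}, {"dp": [0.14, 0.18, 0], "rot": [0, 0, -0.9], "jaw": 1}, {"dp": [0.13, 0.19, 0], "rot": [0, 0, -0.9], "jaw": 1}, {"dp": [0.12, 0.19, 0], "rot": [0, 0, -0.9], "jaw": 1}, {"dp": [0.1, 0.2, 0], "rot": [0, 0, -0.9], "jaw": 1}, {"dp": [0.09, 0.21, 0], "rot": [0, 0, -0.9], "jaw": 1}, {"dp": [0.08, 0.21, 0], "rot": [0, 0, -0.9], "jaw": 1}, {"dp": [0.06, 0.22, 0], "rot": [0, 0, -0.9], "jaw": 1}, {"dp": [0.05, 0.22, 0], "rot": [0, 0, -0.9], "jaw": 1}]}}

```text
time: 30.68
tcp_pos: [459.6, -325.5, 262.9]
tool_rot: [-0.001, 0.423, 0.906, 0.0]
contact_force: [0.7, -0.1, -2.3]
opening: 33.2
grip_force: 50.7
```

Call:
{"fn": "move_arm", "kwargs": {"deltas": [{"dp": [0.04, 0.22, 0], "rot": [0, 0, -0.9], "jaw": 1}, {"dp": [0.02, 0.22, 0], "rot": [0, 0, -0.9], "jaw": 1}, {"dp": [0.01, 0.22, 0], "rot": [0, 0, -0.9], "jaw": 1}, {"dp": [0, 0.22, 0], "rot": [0, 0, -0.9], "jaw": 1}, {"dp": [-0.02, 0.22, 0], "rot": [0, 0, -0.9], "jaw": 1}, {"dp": [-0.03, 0.22, 0], "rot": [0, 0, -0.9], "jaw": 1}, {"dp": [-0.05, 0.22, 0], "rot": [0, 0, -0.9], "jaw": 1}, {"dp": [-0.06, 0.22, 0], "rot": [0, 0, -0.9], "jaw": 1}, {"dp": [-0.07, 0.21, 0], "rot": [0, 0, -0.9], "jaw": 1}, {"dp": [-0.09, 0.21, 0], "rot": [0, 0, -0.9], "jaw": 1}]}}

```text
time: 31.52
tcp_pos: [495.8, -283.1, 262.8]
tool_rot: [-0.001, 0.123, 0.992, 0.0]
contact_force: [1.0, -0.2, -2.8]
opening: 33.0
grip_force: 50.7
```

Call:
{"fn": "move_arm", "kwargs": {"deltas": [{"dp": [-0.1, 0.2, 0], "rot": [0, 0, -0.9], "jaw": 1}, {"dp": [-0.11, 0.19, 0], "rot": [0, 0, -0.9], "jaw": 1}, {"dp": [-0.12, 0.19, 0], "rot": [0, 0, -0.9], "jaw": 1}, {"dp": [-0.14, 0.18, 0], "rot": [0, 0, -0.9], "jaw": 1}, {"dp": [-0.15, 0.17, 0], "rot": [0, 0, -0.9], "jaw": 1}, {"dp": [0, 0, 0], "rot": [0, 0, 0], "jaw": 1}, {"dp": [0, 0, 0], "rot": [0, 0, 0], "jaw": 1}, {"dp": [0, 0, 0], "rot": [0, 0, 0], "jaw": 1}, {"dp": [0, 0, 0], "rot": [0, 0, 0], "jaw": 1}, {"dp": [0, 0, 0], "rot": [0, 0, 0], "jaw": 1}]}}

```text
time: 32.35
tcp_pos: [514.0, -262.4, 263.6]
tool_rot: [-0.0, -0.032, 0.999, 0.0]
contact_force: [0.3, 0.0, -2.7]
opening: 33.2
grip_force: 50.7
```

```bash
cat >> h.py <<'E'
def blade(C,a,zb):
    a=np.radians(a);C=np.array(C);X=np.array([np.cos(a),np.sin(a)]);Y=np.array([-X[1],X[0]])
    for n in('top','side'):
        c=cap(n,n+'_b.png');W=allpts(c);q=W[...,:2]-(C+105*X);px=q@X;py=q@Y;z=W[...,2]
        m=(px>-150)&(px<-50)&(abs(py)<25)&(z>zb-14)&(z<zb+12)
        if n=='top': m&=z>zb+4
        print(n,m.sum(),np.polyfit(px[m],py[m],1),py[m].mean(),px[m].min(),px[m].max(),np.polyfit(px[m],z[m],1)[0])
E
python3 - <<'E'
from h import *
plan([514.2,-262.0,107],93.4,2,flip=False)
blade([602.3,-256.7],3.45,95)
E
```

```text
t 32.35 grasp now [ 513.9 -262.4  108.6] head 93.7 open 33.2 F [ 0.3  0.  -2.7] delta [ 0.3  0.4 -1.6] j6 -2.16
dp [-0.0, 0.01, 0.03] rot [0.0, -0.0, 0.03]
dp [-0.0, 0.01, 0.03] rot [0.0, -0.0, 0.03]
top 15 [-0.01976289  0.30693723] 2.026310765339487 -117.25105531479436 -59.766436770597046 -0.016396937956337513
side 172 [0.03665746 1.93169126] -1.9240872095830177 -149.89806798927805 -50.04962983590098 -0.00895990983434084
```

Call:
{"fn": "move_arm", "kwargs": {"deltas": [{"dp": [0, 0.02, 0.3], "rot": [0, 0, 0.06], "jaw": 1}, {"dp": [0, 0, 0.3], "rot": [0, 0, 0], "jaw": 1}, {"dp": [0, 0, 0.25], "rot": [0, 0, 0], "jaw": 1}, {"dp": [0, 0, 0.12], "rot": [0, 0, 0], "jaw": 1}, {"dp": [0, 0, 0.1], "rot": [0, 0, 0], "jaw": 1}, {"dp": [-0.2, 0, 0], "rot": [0, 0, 0], "jaw": 1}, {"dp": [-0.3, 0, 0], "rot": [0, 0, 0], "jaw": 1}, {"dp": [-0.3, 0, 0], "rot": [0, 0, 0], "jaw": 1}, {"dp": [-0.2, 0, 0], "rot": [0, 0, 0], "jaw": 1}, {"dp": [0, 0, 0], "rot": [0, 0, 0], "jaw": 1}]}}

```text
time: 33.28
tcp_pos: [540.7, -260.1, 237.3]
tool_rot: [0.001, -0.031, 1.0, -0.0]
contact_force: [0.2, 0.1, -2.1]
opening: 33.0
grip_force: 50.7
```

```bash
python3 - <<'E'
from h import *
plan([604,-256.6,82],93.4,10,flip=False)
E
```

```text
t 33.28 grasp now [ 540.9 -260.3   82.3] head 93.5 open 33.0 F [ 0.2  0.1 -2.1] delta [63.1  3.7 -0.3] j6 -2.13
dp [-0.25, -0.0, 0.0] rot [-0.0, 0.0, 0.0]
dp [-0.25, -0.0, 0.0] rot [-0.0, 0.0, 0.0]
dp [-0.25, -0.0, 0.0] rot [-0.0, 0.0, 0.0]
```

Call:
{"fn": "move_arm", "kwargs": {"deltas": [{"dp": [-0.2, 0, 0], "rot": [0, 0, 0], "jaw": 1}, {"dp": [-0.25, 0, 0], "rot": [0, 0, 0], "jaw": 1}, {"dp": [-0.25, 0, 0], "rot": [0, 0, 0], "jaw": 1}, {"dp": [-0.25, 0, 0], "rot": [0, 0, 0], "jaw": 1}, {"dp": [-0.25, 0, 0], "rot": [0, 0, 0], "jaw": 1}, {"dp": [-0.25, 0, 0], "rot": [0, 0, 0], "jaw": 1}, {"dp": [-0.25, 0, 0], "rot": [0, 0, 0], "jaw": 1}, {"dp": [-0.2, 0, 0], "rot": [0, 0, 0], "jaw": 1}, {"dp": [-0.1, 0, 0], "rot": [0, 0, 0], "jaw": 1}, {"dp": [0, 0, 0], "rot": [0, 0, 0], "jaw": 1}]}}

```text
time: 34.12
tcp_pos: [589.6, -257.0, 236.9]
tool_rot: [0.0, -0.031, 1.0, -0.0]
contact_force: [-0.3, 0.1, -2.5]
opening: 32.9
grip_force: 50.7
```

```bash
python3 - <<'E'
from h import *
plan([604,-256.6,82],93.4,10,flip=False)
E
```

```text
t 34.12 grasp now [ 589.6 -257.    81.9] head 93.5 open 32.9 F [-0.3  0.1 -2.5] delta [14.4  0.4  0.1] j6 -2.09
dp [-0.06, -0.0, -0.0] rot [-0.0, 0.0, 0.0]
dp [-0.06, -0.0, -0.0] rot [-0.0, 0.0, 0.0]
dp [-0.06, -0.0, -0.0] rot [-0.0, 0.0, 0.0]
```

Call:
{"fn": "move_arm", "kwargs": {"deltas": [{"dp": [-0.15, 0, 0], "rot": [0, 0, 0], "jaw": 1}, {"dp": [-0.2, 0, 0], "rot": [0, 0, 0], "jaw": 1}, {"dp": [-0.15, 0, 0], "rot": [0, 0, 0], "jaw": 1}, {"dp": [-0.07, 0, 0], "rot": [0, 0, 0], "jaw": 1}, {"dp": [0, 0, 0], "rot": [0, 0, 0], "jaw": 1}, {"dp": [0, 0, 0.03], "rot": [0, 0, 0], "jaw": 1}, {"dp": [0, 0, 0.03], "rot": [0, 0, 0], "jaw": 1}, {"dp": [0, 0, 0.03], "rot": [0, 0, 0], "jaw": 1}, {"dp": [0, 0, 0], "rot": [0, 0, 0], "jaw": 1}, {"dp": [0, 0, 0], "rot": [0, 0, 0], "jaw": 1}]}}

```text
time: 34.95
tcp_pos: [603.1, -256.2, 234.8]
tool_rot: [-0.0, -0.031, 1.0, 0.0]
contact_force: [-1.1, 0.9, 1.5]
opening: 32.9
grip_force: 51.0
```

```bash
python3 - <<'E'
from h import *
plan([604,-256.6,79.5],93.4,2,flip=False)
E
```

```text
t 34.95 grasp now [ 603.  -256.2   79.8] head 93.5 open 32.9 F [-1.1  0.9  1.5] delta [ 1.  -0.4 -0.3] j6 -2.08
dp [-0.02, -0.01, 0.01] rot [0.0, -0.0, 0.01]
dp [-0.02, -0.01, 0.01] rot [0.0, -0.0, 0.01]
```

Resting on the ledge. I release, go up, back off and check both gauges.

Call:
{"fn": "move_arm", "kwargs": {"deltas": [{"dp": [0, 0, 0], "rot": [0, 0, 0], "jaw": -1}, {"dp": [0, 0, 0], "rot": [0, 0, 0], "jaw": -1}, {"dp": [0, 0, 0], "rot": [0, 0, 0], "jaw": -1}, {"dp": [0, 0, 0], "rot": [0, 0, 0], "jaw": -1}, {"dp": [0, 0, 0], "rot": [0, 0, 0], "jaw": -1}, {"dp": [0, 0, -0.4], "rot": [0, 0, 0], "jaw": -1}, {"dp": [0, 0, -0.8], "rot": [0, 0, 0], "jaw": -1}, {"dp": [0, 0, -1], "rot": [0, 0, 0], "jaw": -1}, {"dp": [0, 0, -1], "rot": [0, 0, 0], "jaw": -1}, {"dp": [0, 0, -1], "rot": [0, 0, 0], "jaw": -1}]}}

```text
time: 35.78
tcp_pos: [603.1, -256.1, 341.5]
tool_rot: [0.0, -0.031, 1.0, -0.0]
contact_force: [0.9, -0.2, 1.3]
opening: 85.7
grip_force: 0.0
```

Call:
{"fn": "move_arm", "kwargs": {"deltas": [{"dp": [0.6, 0.7, 0], "rot": [0, 0, 0], "jaw": -1}, {"dp": [0.6, 0.7, 0], "rot": [0, 0, 0], "jaw": -1}, {"dp": [0.6, 0.7, 0], "rot": [0, 0, 0], "jaw": -1}, {"dp": [0.6, 0.7, 0], "rot": [0, 0, 0], "jaw": -1}, {"dp": [0.6, 0.7, 0], "rot": [0, 0, 0], "jaw": -1}, {"dp": [0.6, 0.7, 0], "rot": [0, 0, 0], "jaw": -1}, {"dp": [0.6, 0.7, 0], "rot": [0, 0, 0], "jaw": -1}, {"dp": [0, 0.9, 0], "rot": [0, 0, 0], "jaw": -1}, {"dp": [0, 0.9, 0], "rot": [0, 0, 0], "jaw": -1}, {"dp": [0, 0.9, 0], "rot": [0, 0, 0], "jaw": -1}]}}

```text
time: 36.62
tcp_pos: [486.5, -72.2, 340.6]
tool_rot: [0.0, -0.03, 1.0, -0.0]
contact_force: [0.8, -0.3, -0.1]
opening: 84.9
grip_force: 0.0
```

```bash
cat >> h.py <<'E'
def placed():
    for n in('top','side'):
        c=cap(n,n+'_p.png');W=allpts(c);h=cv2.cvtColor(c['image'],cv2.COLOR_RGB2HSV);H,S,V=[h[...,i].astype(int) for i in range(3)];z=W[...,2]
        for nm,m,C,a in(('yel',(H>18)&(H<35)&(S>110),(595.2,-68.2),-2),('blu',(H>100)&(H<125)&(S>110),(602.3,-256.7),3.45)):
            for k in comp(m&(z>70)&(z<100)&(abs(W[...,0]-C[0])<70)&(abs(W[...,1]-C[1])<60)):
                v,u=np.nonzero(k);r=rect(world(c,np.c_[u,v],87))
                if len(u)>25: print(n,nm,len(u),r,'minus ledge',(r[:2]-C).round(1),'zmed',np.median(z[k]).round(1))
E
python3 - <<'E'
from h import *
placed()
a=cv2.imread('pics/side_p.png');b=cv2.imread('pics/top_p.png')
cv2.imwrite('pics/s5.png',np.vstack([cv2.resize(a[175:295,290:430],(700,600//1),interpolation=cv2.INTER_CUBIC)]))
plan([480.5,243.5,150],173,20,flip=False)
E
```

```text
top yel 50 [617.1 -68.6  34.7  23.6  77.4] minus ledge [21.9 -0.4] zmed 87.9
top blu 146 [ 602.7 -254.    68.2   35.7    3.2] minus ledge [0.4 2.7] zmed 87.2
side yel 158 [591.2 -79.8  72.6  50.8  -2.7] minus ledge [ -4.  -11.6] zmed 83.4
side blu 29 [ 666.1 -235.6   35.1   16.4   86. ] minus ledge [63.8 21.1] zmed 91.5
side blu 199 [ 599.9 -265.7   73.7   47.3    3.7] minus ledge [-2.4 -9. ] zmed 84.5
t 36.72 grasp now [486.4 -70.7 185.4] head 93.6 open 85.4 F [-0.5 -0.  -0.4] delta [ -5.9 314.2 -35.4] j6 -1.84
dp [-0.03, 0.63, 0.07] rot [0.0, 0.0, -0.99]
dp [-0.07, 0.62, 0.07] rot [0.0, 0.0, -0.99]
dp [-0.11, 0.62, 0.07] rot [0.0, 0.0, -0.99]
dp [-0.16, 0.61, 0.07] rot [0.0, 0.0, -0.99]
dp [-0.2, 0.6, 0.07] rot [0.0, 0.0, -0.99]
dp [-0.24, 0.58, 0.07] rot [0.0, 0.0, -0.99]
dp [-0.28, 0.56, 0.07] rot [0.0, 0.0, -0.99]
dp [-0.32, 0.54, 0.07] rot [0.0, 0.0, -0.99]
dp [-0.35, 0.52, 0.07] rot [0.0, 0.0, -0.99]
dp [-0.39, 0.49, 0.07] rot [0.0, 0.0, -0.99]
dp [-0.42, 0.47, 0.07] rot [0.0, 0.0, -0.99]
dp [-0.45, 0.44, 0.07] rot [0.0, 0.0, -0.99]
dp [-0.48, 0.4, 0.07] rot [0.0, 0.0, -0.99]
dp [-0.51, 0.37, 0.07] rot [0.0, 0.0, -0.99]
dp [-0.53, 0.33, 0.07] rot [0.0, 0.0, -0.99]
dp [-0.56, 0.29, 0.07] rot [0.0, 0.0, -0.99]
dp [-0.57, 0.26, 0.07] rot [0.0, 0.0, -0.99]
dp [-0.59, 0.21, 0.07] rot [0.0, 0.0, -0.99]
dp [-0.6, 0.17, 0.07] rot [0.0, 0.0, -0.99]
dp [-0.61, 0.13, 0.07] rot [0.0, 0.0, -0.99]
```

View pics/s5.png

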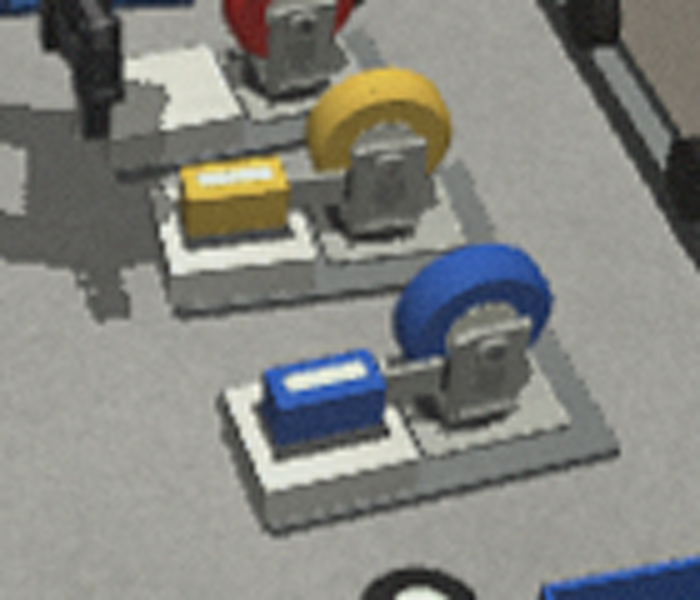

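Side view: both gauges sit on their ledges with blades between leg and wheel (yellow handle px ~(337,215), blue ~(355,255)). Next is the lever.

```bash
python3 - <<'E'
from h import *
plan([482,244.6,140],83.4,15,flip=False)
E
```

```text
t 36.72 grasp now [486.4 -70.7 185.4] head 93.6 open 85.4 F [-0.5 -0.  -0.4] delta [ -4.4 315.3 -45.4] j6 -1.84
dp [-0.04, 0.84, 0.12] rot [0.0, 0.0, 0.17]
dp [-0.03, 0.84, 0.12] rot [0.0, 0.0, 0.17]
dp [-0.02, 0.84, 0.12] rot [0.0, 0.0, 0.17]
dp [-0.01, 0.84, 0.12] rot [0.0, 0.0, 0.17]
dp [-0.0, 0.84, 0.12] rot [0.0, 0.0, 0.17]
dp [0.01, 0.84, 0.12] rot [0.0, 0.0, 0.17]
dp [0.02, 0.84, 0.12] rot [0.0, 0.0, 0.17]
dp [0.03, 0.84, 0.12] rot [0.0, 0.0, 0.17]
dp [0.04, 0.84, 0.12] rot [0.0, 0.0, 0.17]
dp [0.05, 0.84, 0.12] rot [0.0, 0.0, 0.17]
dp [0.06, 0.84, 0.12] rot [0.0, 0.0, 0.17]
dp [0.07, 0.84, 0.12] rot [0.0, 0.0, 0.17]
dp [0.08, 0.84, 0.12] rot [0.0, 0.0, 0.17]
dp [0.09, 0.84, 0.12] rot [0.0, 0.0, 0.17]
dp [0.1, 0.84, 0.12] rot [0.0, 0.0, 0.17]
```

Call:
{"fn": "move_arm", "kwargs": {"deltas": [{"dp": [-0.04, 0.84, 0], "rot": [0, 0, 0.17], "jaw": -1}, {"dp": [-0.03, 0.84, 0], "rot": [0, 0, 0.17], "jaw": -1}, {"dp": [-0.02, 0.84, 0], "rot": [0, 0, 0.17], "jaw": -1}, {"dp": [-0.01, 0.84, 0], "rot": [0, 0, 0.17], "jaw": -1}, {"dp": [0, 0.84, 0], "rot": [0, 0, 0.17], "jaw": -1}, {"dp": [0.01, 0.84, 0], "rot": [0, 0, 0.17], "jaw": -1}, {"dp": [0.02, 0.84, 0], "rot": [0, 0, 0.17], "jaw": -1}, {"dp": [0.03, 0.84, 0], "rot": [0, 0, 0.17], "jaw": -1}, {"dp": [0.04, 0.84, 0], "rot": [0, 0, 0.17], "jaw": -1}, {"dp": [0.05, 0.84, 0], "rot": [0, 0, 0.17], "jaw": -1}]}}

```text
time: 37.55
tcp_pos: [484.2, 137.8, 340.3]
tool_rot: [0.0, 0.029, 1.0, 0.0]
contact_force: [1.0, -0.2, -0.6]
opening: 85.0
grip_force: 0.0
```

Call:
{"fn": "move_arm", "kwargs": {"deltas": [{"dp": [0.06, 0.84, 0.2], "rot": [0, 0, 0.17], "jaw": -1}, {"dp": [0.07, 0.84, 0.3], "rot": [0, 0, 0.17], "jaw": -1}, {"dp": [0.08, 0.84, 0.3], "rot": [0, 0, 0.17], "jaw": -1}, {"dp": [0.09, 0.84, 0.3], "rot": [0, 0, 0.17], "jaw": -1}, {"dp": [0.1, 0.84, 0.3], "rot": [0, 0, 0.17], "jaw": -1}, {"dp": [0, 0, 0.3], "rot": [0, 0, 0], "jaw": -1}, {"dp": [0, 0, 0], "rot": [0, 0, 0], "jaw": -1}, {"dp": [0, 0, 0], "rot": [0, 0, 0], "jaw": -1}, {"dp": [0, 0, 0], "rot": [0, 0, 0], "jaw": -1}, {"dp": [0, 0, 0], "rot": [0, 0, 0], "jaw": -1}]}}

```text
time: 38.38
tcp_pos: [482.8, 241.8, 297.8]
tool_rot: [0.0, 0.059, 0.998, 0.0]
contact_force: [-0.3, 0.3, 0.4]
opening: 85.4
grip_force: 0.0
```

```bash
python3 - <<'E'
from h import *
plan([482,244.6,84],83.4,2,flip=False)
placed()
E
```

```text
t 38.38 grasp now [482.9 241.8 142.8] head 83.3 open 85.4 F [-0.3  0.3  0.4] delta [ -0.9   2.8 -58.8] j6 -1.04
dp [0.02, 0.05, 1.18] rot [0.0, 0.0, -0.02]
dp [0.02, 0.05, 1.18] rot [0.0, 0.0, -0.02]
top yel 141 [595.3 -67.5  68.5  30.7  -1.2] minus ledge [0.1 0.7] zmed 87.7
top blu 145 [ 602.5 -254.    67.9   35.7    3.2] minus ledge [0.2 2.7] zmed 87.1
side yel 157 [592.  -80.1  71.1  51.7  -4.6] minus ledge [ -3.2 -11.9] zmed 83.9
side blu 28 [ 666.1 -235.6   35.1   16.4   86. ] minus ledge [63.8 21.1] zmed 92.8
side blu 193 [ 599.4 -264.6   74.7   45.2    3.7] minus ledge [-2.9 -7.9] zmed 84.6
```

Call:
{"fn": "move_arm", "kwargs": {"deltas": [{"dp": [0.03, 0.1, 0.4], "rot": [0, 0, 0], "jaw": -1}, {"dp": [0, 0, 0.6], "rot": [0, 0, 0], "jaw": -1}, {"dp": [0, 0, 0.6], "rot": [0, 0, 0], "jaw": -1}, {"dp": [0, 0, 0.5], "rot": [0, 0, 0], "jaw": -1}, {"dp": [0, 0, 0.2], "rot": [0, 0, 0], "jaw": 1}, {"dp": [0, 0, 0], "rot": [0, 0, 0], "jaw": 1}, {"dp": [0, 0, 0], "rot": [0, 0, 0], "jaw": 1}, {"dp": [0, 0, 0], "rot": [0, 0, 0], "jaw": 1}, {"dp": [0, 0, 0], "rot": [0, 0, 0], "jaw": 1}, {"dp": [0, 0, 0], "rot": [0, 0, 0], "jaw": 1}], "newtons": 40}}

```text
time: 39.32
tcp_pos: [482.0, 244.5, 240.5]
tool_rot: [-0.0, 0.058, 0.998, -0.001]
contact_force: [-2.5, -9.4, 9.7]
opening: 21.0
grip_force: 38.8
```

Call:
{"fn": "move_arm", "kwargs": {"deltas": [{"dp": [0, 0, 0], "rot": [0, 0, 0], "jaw": 1}, {"dp": [0, 0, 0], "rot": [0, 0, 0], "jaw": 1}, {"dp": [0, 0, 0], "rot": [0, 0, 0], "jaw": 1}, {"dp": [0.25, 0.01, 0], "rot": [0, 0, 1], "jaw": 1}, {"dp": [0.25, 0.01, 0], "rot": [0, 0, 1], "jaw": 1}, {"dp": [0.25, 0.01, 0], "rot": [0, 0, 1], "jaw": 1}, {"dp": [0.25, 0.01, 0], "rot": [0, 0, 1], "jaw": 1}, {"dp": [0.25, 0.01, 0], "rot": [0, 0, 1], "jaw": 1}, {"dp": [0.25, 0.01, 0], "rot": [0, 0, 1], "jaw": 1}, {"dp": [0.25, 0.01, 0], "rot": [0, 0, 1], "jaw": 1}]}}

```text
time: 40.15
tcp_pos: [440.6, 259.8, 240.4]
tool_rot: [-0.0, 0.3, 0.954, -0.001]
contact_force: [-4.8, -13.0, 15.8]
opening: 21.4
grip_force: 40.0
```

```bash
python3 - <<'E'
from h import *
plan([402.3,342.8,84],-6.6,16,flip=False)
p=telemetry.get_state()['tcp_pos'][:2]-np.array([490.7,332.9]);print(np.hypot(*p),np.degrees(np.arctan2(p[1],p[0])))
E
```

```text
t 40.15 grasp now [440.4 259.6  85.4] head 55.1 open 21.4 F [ -4.8 -13.   15.8] delta [-38.1  83.2  -1.4] j6 -0.49
dp [0.2, 0.12, 0.0] rot [-0.0, 0.0, 0.96]
dp [0.2, 0.1, 0.0] rot [-0.0, 0.0, 0.96]
dp [0.21, 0.09, 0.0] rot [-0.0, 0.0, 0.96]
dp [0.22, 0.07, 0.0] rot [-0.0, 0.0, 0.96]
dp [0.22, 0.06, 0.0] rot [-0.0, 0.0, 0.96]
dp [0.22, 0.04, 0.0] rot [-0.0, 0.0, 0.96]
dp [0.23, 0.03, 0.0] rot [-0.0, 0.0, 0.96]
dp [0.23, 0.01, 0.0] rot [-0.0, 0.0, 0.96]
dp [0.23, -0.0, 0.0] rot [-0.0, 0.0, 0.96]
dp [0.23, -0.02, 0.0] rot [-0.0, 0.0, 0.96]
dp [0.23, -0.03, 0.0] rot [-0.0, 0.0, 0.96]
dp [0.22, -0.05, 0.0] rot [-0.0, 0.0, 0.96]
dp [0.22, -0.06, 0.0] rot [-0.0, 0.0, 0.96]
dp [0.22, -0.08, 0.0] rot [-0.0, 0.0, 0.96]
dp [0.21, -0.09, 0.0] rot [-0.0, 0.0, 0.96]
dp [0.2, -0.11, 0.0] rot [-0.0, 0.0, 0.96]
88.62692814375961 -124.41414356751076
```

Call:
{"fn": "move_arm", "kwargs": {"deltas": [{"dp": [0.24, 0.02, 0], "rot": [0, 0, 1], "jaw": 1}, {"dp": [0.24, 0.02, 0], "rot": [0, 0, 1], "jaw": 1}, {"dp": [0.24, 0.02, 0], "rot": [0, 0, 1], "jaw": 1}, {"dp": [0.24, 0.02, 0], "rot": [0, 0, 1], "jaw": 1}, {"dp": [0.25, 0.01, 0], "rot": [0, 0, 1], "jaw": 1}, {"dp": [0.25, 0.01, 0], "rot": [0, 0, 1], "jaw": 1}, {"dp": [0.25, 0.01, 0], "rot": [0, 0, 1], "jaw": 1}, {"dp": [0.25, 0.01, 0], "rot": [0, 0, 1], "jaw": 1}, {"dp": [0.25, 0.01, 0], "rot": [0, 0, 1], "jaw": 1}, {"dp": [0.25, 0.01, 0], "rot": [0, 0, 1], "jaw": 1}]}}

```text
time: 40.98
tcp_pos: [405.3, 309.9, 240.4]
tool_rot: [-0.001, 0.608, 0.794, -0.003]
contact_force: [-19.6, -8.9, 27.0]
opening: 21.1
grip_force: 41.7
```

```bash
python3 - <<'E'
from h import *
plan([402.3,342.8,84],-6.6,6,flip=False)
p=telemetry.get_state()['tcp_pos'][:2]-np.array([490.7,332.9]);print(np.hypot(*p),np.degrees(np.arctan2(p[1],p[0])))
E
```

```text
t 40.98 grasp now [404.6 309.4  85.4] head 15.1 open 21.1 F [-19.6  -8.9  27. ] delta [-2.3 33.4 -1.4] j6 0.33
dp [0.22, 0.04, 0.01] rot [-0.01, 0.01, 0.9]
dp [0.22, 0.02, 0.01] rot [-0.01, 0.01, 0.9]
dp [0.22, 0.01, 0.01] rot [-0.01, 0.01, 0.9]
dp [0.22, -0.0, 0.01] rot [-0.01, 0.01, 0.9]
dp [0.22, -0.02, 0.01] rot [-0.01, 0.01, 0.9]
dp [0.22, -0.03, 0.01] rot [-0.01, 0.01, 0.9]
88.4145930513927 -164.92386483804427
```

Call:
{"fn": "move_arm", "kwargs": {"deltas": [{"dp": [0.23, 0.04, -0.02], "rot": [0, 0, 1], "jaw": 1}, {"dp": [0.24, 0.03, -0.02], "rot": [0, 0, 1], "jaw": 1}, {"dp": [0.24, 0.02, 0], "rot": [0, 0, 1], "jaw": 1}, {"dp": [0.24, 0.01, 0], "rot": [0, 0, 1], "jaw": 1}, {"dp": [0.25, 0.01, 0], "rot": [0, 0, 1], "jaw": 1}, {"dp": [0.1, 0, 0], "rot": [0, 0, 0.4], "jaw": 1}, {"dp": [0, 0, 0], "rot": [0, 0, 0], "jaw": 1}, {"dp": [0, 0, 0], "rot": [0, 0, 0], "jaw": 1}, {"dp": [0, 0, 0], "rot": [0, 0, 0], "jaw": 1}, {"dp": [0, 0, 0], "rot": [0, 0, 0], "jaw": 1}]}}

```text
time: 41.82
tcp_pos: [403.0, 342.7, 240.5]
tool_rot: [-0.001, 0.745, 0.667, -0.004]
contact_force: [-35.0, 5.1, 15.4]
opening: 21.3
grip_force: 41.3
```

```bash
python3 - <<'E'
from h import *
plan([402.3,342.8,84],-6.6,6,flip=False)
p=telemetry.get_state()['tcp_pos'][:2]-np.array([490.7,332.9]);print(np.hypot(*p),np.degrees(np.arctan2(p[1],p[0])))
E
```

```text
t 41.82 grasp now [401.8 342.1  85.5] head -6.3 open 21.3 F [-35.    5.1  15.4] delta [ 0.5  0.7 -1.5] j6 0.75
dp [0.0, -0.0, 0.01] rot [-0.02, 0.01, 0.01]
dp [0.0, -0.0, 0.01] rot [-0.02, 0.01, 0.01]
dp [0.0, -0.0, 0.01] rot [-0.02, 0.01, 0.01]
88.21596185978595 173.63904507064285
```

Call:
{"fn": "move_arm", "kwargs": {"deltas": [{"dp": [0, 0.08, 0], "rot": [0, 0, 0], "jaw": 1}, {"dp": [0, 0.05, 0], "rot": [0, 0, 0], "jaw": 1}, {"dp": [0, 0, 0], "rot": [0, 0, 0], "jaw": -1}, {"dp": [0, 0, 0], "rot": [0, 0, 0], "jaw": -1}, {"dp": [0, 0, 0], "rot": [0, 0, 0], "jaw": -1}, {"dp": [0, 0, 0], "rot": [0, 0, 0], "jaw": -1}, {"dp": [0, 0, -0.6], "rot": [0, 0, 0], "jaw": -1}, {"dp": [0, 0, -1], "rot": [0, 0, 0], "jaw": -1}, {"dp": [0, 0, -1], "rot": [0, 0, 0], "jaw": -1}, {"dp": [0, 0, -1], "rot": [0, 0, 0], "jaw": -1}]}}

```text
time: 42.65
tcp_pos: [410.4, 343.1, 331.8]
tool_rot: [0.0, 0.745, 0.667, -0.0]
contact_force: [-0.1, 1.1, 0.3]
opening: 85.4
grip_force: 0.0
```

```bash
python3 - <<'E'
from h import *
c=cap('side','side6.png');c2=cap('top','top6.png')
W=allpts(c);h=cv2.cvtColor(c['image'],cv2.COLOR_RGB2HSV);H,S=h[...,0],h[...,1]
m=((H<8)|(H>172))&(S>120)&(W[...,2]>60)&(W[...,2]<115)&(W[...,1]>150)&(W[...,0]<600)&(W[...,0]>300)
d=np.load('side.npz');h=cv2.cvtColor(d['im'],cv2.COLOR_RGB2HSV);H,S=h[...,0],h[...,1];W0=d['W']
m0=((H<8)|(H>172))&(S>120)&(W0[...,2]>60)&(W0[...,2]<115)&(W0[...,1]>150)&(W0[...,0]<600)&(W0[...,0]>300)
print(m.sum(),W[m].mean(0),m0.sum(),W0[m0].mean(0), [np.mean(np.nonzero(k),1) for k in(m,m0)])
cv2.imwrite('pics/s6.png',cv2.resize(cv2.imread('pics/side6.png')[130:190,250:340],None,fx=7,fy=7,interpolation=cv2.INTER_CUBIC))
plan([607,321,140],83.4,23,flip=False)
E
```

```text
48 [401.67089107 335.23838107  90.08531438] 49 [403.03102639 341.02112697  88.05199926] [array([150.02083333, 264.6875    ]), array([149.85714286, 264.85714286])]
t 42.75 grasp now [412.3 344.5 179.4] head -6.3 open 85.1 F [-0.9  0.3  0. ] delta [194.7 -23.5 -39.4] j6 0.75
dp [-0.0, 0.34, 0.07] rot [0.0, 0.0, -0.98]
dp [-0.03, 0.34, 0.07] rot [0.0, 0.0, -0.98]
dp [-0.05, 0.34, 0.07] rot [0.0, 0.0, -0.98]
dp [-0.07, 0.33, 0.07] rot [0.0, 0.0, -0.98]
dp [-0.09, 0.33, 0.07] rot [0.0, 0.0, -0.98]
dp [-0.12, 0.32, 0.07] rot [0.0, 0.0, -0.98]
dp [-0.14, 0.31, 0.07] rot [0.0, 0.0, -0.98]
dp [-0.16, 0.3, 0.07] rot [0.0, 0.0, -0.98]
dp [-0.18, 0.29, 0.07] rot [0.0, 0.0, -0.98]
dp [-0.2, 0.28, 0.07] rot [0.0, 0.0, -0.98]
dp [-0.22, 0.26, 0.07] rot [0.0, 0.0, -0.98]
dp [-0.23, 0.25, 0.07] rot [0.0, 0.0, -0.98]
dp [-0.25, 0.23, 0.07] rot [0.0, 0.0, -0.98]
dp [-0.27, 0.21, 0.07] rot [0.0, 0.0, -0.98]
dp [-0.28, 0.2, 0.07] rot [0.0, 0.0, -0.98]
dp [-0.29, 0.18, 0.07] rot [0.0, 0.0, -0.98]
dp [-0.3, 0.16, 0.07] rot [0.0, 0.0, -0.98]
dp [-0.31, 0.14, 0.07] rot [0.0, 0.0, -0.98]
dp [-0.32, 0.11, 0.07] rot [0.0, 0.0, -0.98]
dp [-0.33, 0.09, 0.07] rot [0.0, 0.0, -0.98]
dp [-0.34, 0.07, 0.07] rot [0.0, 0.0, -0.98]
dp [-0.34, 0.05, 0.07] rot [0.0, 0.0, -0.98]
dp [-0.34, 0.02, 0.07] rot [0.0, 0.0, -0.98]
```

View pics/s6.png

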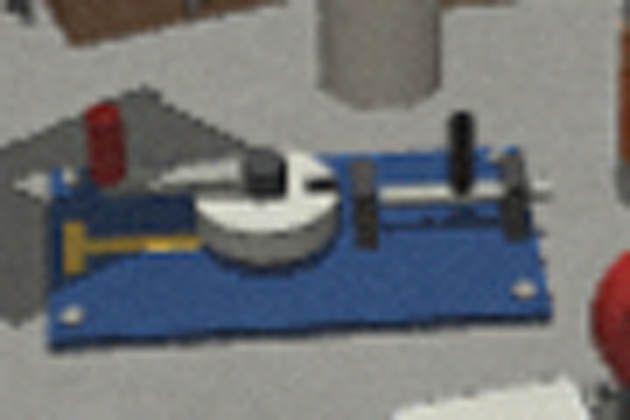

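Call:
{"fn": "move_arm", "kwargs": {"deltas": [{"dp": [-0.02, 0.79, 0], "rot": [0, 0, 0], "jaw": -1}, {"dp": [-0.02, 0.79, 0], "rot": [0, 0, 0], "jaw": -1}, {"dp": [-0.02, 0.79, 0], "rot": [0, 0, 0], "jaw": -1}, {"dp": [-0.02, 0.79, 0], "rot": [0, 0, 0], "jaw": -1}, {"dp": [-0.02, 0.79, 0], "rot": [0, 0, 0], "jaw": -1}, {"dp": [0, 0.79, 0.2], "rot": [0, 0, 0], "jaw": -1}, {"dp": [0, 0.79, 0.3], "rot": [0, 0, 0], "jaw": -1}, {"dp": [0, 0.79, 0.4], "rot": [0, 0, 0], "jaw": -1}, {"dp": [0, 0.79, 0.4], "rot": [0, 0, 0], "jaw": -1}, {"dp": [0, 0.79, 0.3], "rot": [0, 0, 0], "jaw": -1}], "newtons": 30}}

```text
time: 43.58
tcp_pos: [607.2, 318.6, 289.3]
tool_rot: [-0.0, 0.745, 0.667, -0.0]
contact_force: [0.7, 0.7, 0.1]
opening: 85.5
grip_force: 0.0
```

```bash
python3 - <<'E'
from h import *
plan([607.5,320.5,77],-6.5,2,flip=False)
E
```

```text
t 43.58 grasp now [607.1 318.6 134.3] head -6.3 open 85.5 F [0.7 0.7 0.1] delta [  0.4   1.9 -57.3] j6 0.55
dp [0.04, 0.0, 1.15] rot [-0.0, 0.0, 0.02]
dp [0.04, 0.0, 1.15] rot [-0.0, 0.0, 0.02]
```

Call:
{"fn": "move_arm", "kwargs": {"deltas": [{"dp": [0.08, 0, 0.4], "rot": [0, 0, 0], "jaw": -1}, {"dp": [0, 0, 0.6], "rot": [0, 0, 0], "jaw": -1}, {"dp": [0, 0, 0.6], "rot": [0, 0, 0], "jaw": -1}, {"dp": [0, 0, 0.5], "rot": [0, 0, 0], "jaw": -1}, {"dp": [0, 0, 0.15], "rot": [0, 0, 0], "jaw": 0}, {"dp": [0, 0, 0], "rot": [0, 0, 0], "jaw": 1}, {"dp": [0, 0, 0], "rot": [0, 0, 0], "jaw": 1}, {"dp": [0, 0, 0], "rot": [0, 0, 0], "jaw": 1}, {"dp": [0, 0, 0], "rot": [0, 0, 0], "jaw": 1}, {"dp": [0, 0, 0], "rot": [0, 0, 0], "jaw": 1}]}}

```text
time: 44.42
tcp_pos: [605.8, 321.3, 235.3]
tool_rot: [-0.001, 0.745, 0.667, -0.0]
contact_force: [-10.0, 7.3, 23.6]
opening: 14.9
grip_force: 29.6
```

Call:
{"fn": "move_arm", "kwargs": {"deltas": [{"dp": [0, 0, 0], "rot": [0, 0, 0], "jaw": 1}, {"dp": [0, 0, 0], "rot": [0, 0, 0], "jaw": 1}, {"dp": [0, 0, 0], "rot": [0, 0, 0], "jaw": 1}, {"dp": [0, -0.15, 0], "rot": [0, 0, 0], "jaw": 1}, {"dp": [0, -0.2, 0], "rot": [0, 0, 0], "jaw": 1}, {"dp": [0, -0.2, 0], "rot": [0, 0, 0], "jaw": 1}, {"dp": [0, -0.2, 0], "rot": [0, 0, 0], "jaw": 1}, {"dp": [0, -0.15, 0], "rot": [0, 0, 0], "jaw": 1}, {"dp": [0, 0, 0], "rot": [0, 0, 0], "jaw": 1}, {"dp": [0, 0, 0], "rot": [0, 0, 0], "jaw": 1}]}}

```text
time: 45.25
tcp_pos: [584.0, 323.9, 235.5]
tool_rot: [0.0, 0.745, 0.667, 0.001]
contact_force: [-1.6, -0.3, 7.8]
opening: 15.0
grip_force: 29.8
```

Call:
{"fn": "move_arm", "kwargs": {"deltas": [{"dp": [0, -0.12, 0], "rot": [0, 0, 0], "jaw": 1}, {"dp": [0, -0.15, 0], "rot": [0, 0, 0], "jaw": 1}, {"dp": [0, -0.15, 0], "rot": [0, 0, 0], "jaw": 1}, {"dp": [0, -0.12, 0], "rot": [0, 0, 0], "jaw": 1}, {"dp": [0, -0.1, 0], "rot": [0, 0, 0], "jaw": 1}, {"dp": [0, -0.08, 0], "rot": [0, 0, 0], "jaw": 1}, {"dp": [0, -0.05, 0], "rot": [0, 0, 0], "jaw": 1}, {"dp": [0, 0, 0], "rot": [0, 0, 0], "jaw": 1}, {"dp": [0, 0, 0], "rot": [0, 0, 0], "jaw": 1}, {"dp": [0, 0, 0], "rot": [0, 0, 0], "jaw": 1}]}}

```text
time: 46.08
tcp_pos: [565.3, 325.9, 235.5]
tool_rot: [0.0, 0.745, 0.667, 0.001]
contact_force: [0.9, 0.4, 8.1]
opening: 15.1
grip_force: 29.9
```

Not yet against the stop, so I push a little further.

Call:
{"fn": "move_arm", "kwargs": {"deltas": [{"dp": [0, -0.05, 0], "rot": [0, 0, 0], "jaw": 1}, {"dp": [0, -0.05, 0], "rot": [0, 0, 0], "jaw": 1}, {"dp": [0, -0.05, 0], "rot": [0, 0, 0], "jaw": 1}, {"dp": [0, -0.05, 0], "rot": [0, 0, 0], "jaw": 1}, {"dp": [0, -0.04, 0], "rot": [0, 0, 0], "jaw": 1}, {"dp": [0, 0, 0], "rot": [0, 0, 0], "jaw": 1}, {"dp": [0, 0, 0], "rot": [0, 0, 0], "jaw": 1}, {"dp": [0, 0, 0], "rot": [0, 0, 0], "jaw": 1}, {"dp": [0, 0, 0], "rot": [0, 0, 0], "jaw": 1}, {"dp": [0, 0, 0], "rot": [0, 0, 0], "jaw": 1}]}}

```text
time: 46.92
tcp_pos: [563.3, 326.0, 235.6]
tool_rot: [0.003, 0.745, 0.667, 0.005]
contact_force: [34.2, -11.4, -12.2]
opening: 15.1
grip_force: 29.5
```

At the stop (34 N, after about 43 mm of travel). I relax, release and retract.

Call:
{"fn": "move_arm", "kwargs": {"deltas": [{"dp": [0, 0.1, 0], "rot": [0, 0, 0], "jaw": 1}, {"dp": [0, 0.02, 0], "rot": [0, 0, 0], "jaw": 1}, {"dp": [0, 0, 0], "rot": [0, 0, 0], "jaw": -1}, {"dp": [0, 0, 0], "rot": [0, 0, 0], "jaw": -1}, {"dp": [0, 0, 0], "rot": [0, 0, 0], "jaw": -1}, {"dp": [0, 0, 0], "rot": [0, 0, 0], "jaw": -1}, {"dp": [0, 0, 0], "rot": [0, 0, 0], "jaw": -1}, {"dp": [0, 0, -0.7], "rot": [0, 0, 0], "jaw": -1}, {"dp": [0, 0, -1], "rot": [0, 0, 0], "jaw": -1}, {"dp": [0, 0, -1], "rot": [0, 0, 0], "jaw": -1}]}}

```text
time: 47.75
tcp_pos: [561.5, 325.9, 302.0]
tool_rot: [-0.0, 0.745, 0.667, -0.001]
contact_force: [0.4, 0.1, -0.4]
opening: 85.7
grip_force: 0.0
```

Call:
{"fn": "move_arm", "kwargs": {"deltas": [{"dp": [0, 0, -1], "rot": [0, 0, 0], "jaw": -1}, {"dp": [0, 0, -1], "rot": [0, 0, 0], "jaw": -1}, {"dp": [0, 0, -1], "rot": [0, 0, 0], "jaw": -1}, {"dp": [0, 0, -0.5], "rot": [0, 0, 0], "jaw": -1}, {"dp": [0, 0, 0], "rot": [0, 0, 0], "jaw": -1}, {"dp": [0, 0, 0], "rot": [0, 0, 0], "jaw": -1}, {"dp": [0, 0, 0], "rot": [0, 0, 0], "jaw": -1}, {"dp": [0, 0, 0], "rot": [0, 0, 0], "jaw": -1}, {"dp": [0, 0, 0], "rot": [0, 0, 0], "jaw": -1}, {"dp": [0, 0, 0], "rot": [0, 0, 0], "jaw": -1}]}}

```text
time: 48.58
tcp_pos: [561.9, 325.9, 388.5]
tool_rot: [-0.0, 0.745, 0.667, -0.001]
contact_force: [0.2, 0.1, -0.0]
opening: 85.7
grip_force: 0.0
```

```bash
python3 - <<'E'
from h import *
placed()
a=cv2.imread('pics/side_p.png');g=a.max(2)
for r in range(147,152): print(g[r,300:316])
cv2.imwrite('pics/s7.png',cv2.resize(a[125:295,240:430],None,fx=3.5,fy=3.5,interpolation=cv2.INTER_CUBIC))
E
```

```text
top yel 140 [595.3 -67.5  68.5  30.7  -1.2] minus ledge [0.1 0.7] zmed 88.5
top blu 141 [ 603.2 -254.1   66.6   35.4    3.2] minus ledge [0.9 2.6] zmed 87.6
side yel 158 [591.7 -79.   71.8  49.5  -4.6] minus ledge [ -3.5 -10.8] zmed 84.1
side blu 27 [ 666.3 -235.8   34.8   16.3   82.6] minus ledge [64.  20.9] zmed 93.2
side blu 200 [ 599.9 -265.2   73.7   46.4    3.7] minus ledge [-2.4 -8.5] zmed 84.4
[82 85 88 83 49 26 25 47 77 88 85 82 83 86 83 86]
[84 84 88 73 38 34 31 33 76 86 81 81 86 87 85 85]
[81 86 85 76 45 21 20 35 79 86 86 86 85 86 84 87]
[91 82 86 74 46 27 32 38 77 86 87 84 84 77 78 82]
[80 82 81 86 48 33 23 36 58 75 77 78 71 71 76 71]
```

View pics/s7.png

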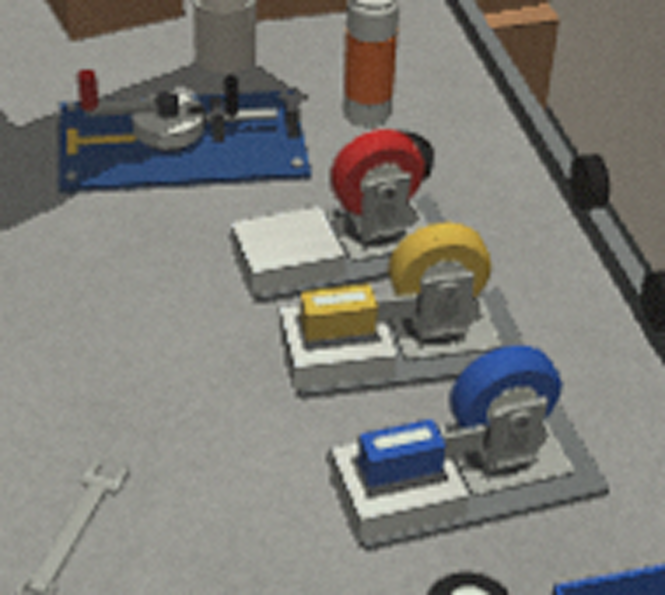

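Final view: both gauges are seated, the lever is over the mark, and the bolt knob has moved about 10 px (≈40 mm) from drawn to home. The robot is clear, so I hand in.

```bash
python3 -c "
from station import order
print(order.close_job())"
```

```text
the job is handed in; nothing more can be done
None
```

The job is handed in with no verdict returned: the yellow and blue gauges are seated to the line in their casters, red stays empty because no red gauge was on the bench, and the lever is back over its mark with the bolt pushed home to its stop.

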